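# Finish laying a breakfast place

### The job

Finish laying the breakfast place on the cork mat for a diner who sits at the robot's side of it: stand the wooden egg cup in the middle of the plate with the egg upright in it, and lay the teaspoon straight along the plate's right side, close to it but not touching it, level with the plate's middle and with its bowl away from the diner, as the mirror image of the fork. Just behind the plate, on the mat, stand the small white cup straight behind the teaspoon with its handle to the right, and beside it the salt shaker straight behind the middle of the plate. Leave the pepper mill where it is.

Things in the scene. Friction and masses are not known exactly. Their poses are not given: they have to be found in the camera images.
- mat: fixed cork place mat, 3 mm thick, on the worktop, 330 mm wide (its y) and 270 mm deep (its x). Its frame has its origin on the worktop directly under the plate's centre; x points away from the diner (to the mat's back edge, 155 mm from the origin; the near edge is 115 mm the other way), y to the diner's left, z up. A fork with a red handle is fixed on it 108 mm left of the plate's centre, pointing away from the diner
- plate: fixed round white plate on the mat, rim 150 mm across and 14 mm high, flat in the middle for 80 mm across. Origin at the centre of its underside, which is 3 mm above the worktop; the flat inner floor is 5 mm above the origin. Axes as the mat's: x away from the diner, y to the diner's left, z up
- egg_cup_mid (a point): loose egg cup of turned pale wood, 44 mm high, open at the top, bowl 42 mm across at the rim narrowing to 40 mm at 15 mm below it, waisted stem, foot 39 mm across. Point on its axis, 22 mm above its foot; z up. Its mouth is 36 mm across
- egg_mid (a point): loose brown hen's egg, 43 mm across, 57 mm high, standing blunt end down in a hole of the egg rack. Point on its axis 28.5 mm above its lower end, 1.5 mm above its widest girth; z up along the axis. At rest in the egg cup this point is about 39 mm above egg_cup_mid
- egg_rack: fixed small wooden egg rack, 138 mm long (its x), 48 mm wide (its y), top 22 mm above the worktop, with three round holes 44 mm apart in a row; the egg stands in the end hole on the +x side. Origin at the centre of its underside
- teaspoon_mid (a point): loose steel teaspoon lying bowl up, 130 mm long, bowl 26 mm wide, 11 mm high. Point midway along it, 5.5 mm above what it lies on; x runs along it towards the bowl, y across, z up. At this point it is gripped across as a bar about 20 mm wide
- small_cup_mid (a point): loose small white cup (the smaller of two vessels with handles; the other, a light blue mug 96 mm high, stands fixed nearer the robot, about 0.27 m ahead of it and 0.15 m to its right), 59 mm across the rim and about 56 mm at two thirds of its height, 55 mm high, standing. Point on the axis of the round body, 27.5 mm above its foot; the handle points along -y and reaches 53 mm from the axis; z up
- salt_mid (a point): loose salt shaker, clear glass with a grey cap, 44 mm across near its foot and about 40 mm at half height, 90 mm high, standing; the cap (top 20 mm) is 34 mm across. Point on its axis, 45 mm above its foot; z up
- pepper_mid (a point): dark wooden pepper mill, 58 mm across, 170 mm high, standing; not to be moved. Point on its axis 85 mm above its foot
Mind the look-alikes: they are no part of the job. What is shaped like the part that bears salt_mid but black, pink or purple is not meant.

How it is judged (in metres and radians):
At the end, for the whole second after the job is handed in: Egg cup within 13 mm of plate centre, egg upright in it; spoon 88-125 mm right of plate centre, level +-20 mm, straight +-0.2 rad, bowl away, off the plate; cup +-20 mm behind spoon, handle right +-0.35 rad; salt +-15 mm behind plate centre; both 97-136 mm behind it, upright; all at rest (horizontal distance between egg_cup_mid and plate below 0.013 m and angle between each of egg_cup_mid, small_cup_mid, salt_mid's own z axis and vertical below 0.12 rad and z of egg_cup_mid in the frame of plate between 0.023 and 0.031 m and horizontal distance between egg_mid and egg_cup_mid below 0.008 m and angle between egg_mid's own z axis and vertical below 0.3 rad and z of egg_mid in the frame of egg_cup_mid between 0.034 and 0.048 m and y of teaspoon_mid in the frame of plate between -0.125 and -0.088 m and x of teaspoon_mid in the frame of plate between -0.02 and 0.02 m and z of teaspoon_mid in the frame of plate below 0.012 m and angle between the x axis of teaspoon_mid and the x axis of plate, either way round below 0.2 rad and contact force between teaspoon and plate below 0.01 N and x of small_cup_mid in the frame of teaspoon_mid above 0.05 m and y of small_cup_mid in the frame of teaspoon_mid between -0.02 and 0.02 m and x of small_cup_mid in the frame of plate between 0.097 and 0.136 m and angle between the y axis of small_cup_mid and the y axis of plate, either way round below 0.35 rad and y of plate in the frame of small_cup_mid above 0.03 m and y of salt_mid in the frame of plate between -0.015 and 0.015 m and x of salt_mid in the frame of plate between 0.095 and 0.136 m and linear speed of each of egg, egg_cup, teaspoon, small_cup, salt below 0.02 m/s); the robot touches nothing.
It fails at once if the pepper mill is moved more than 3 cm or tipped (distance of pepper_mid from where it was at the start of the episode above 0.03 m or angle between pepper_mid's own z axis and vertical above 0.4 rad).
It also fails if it takes over 136 s, if anything falls off the work surface, if the arm or the gripper's body presses on something with over 40 N, if the wrist force passes 120 N, or if a joint passes its speed limit or range.

### The arm

A 6-joint arm with a two-finger parallel gripper is mounted at the origin on the work surface; the furniture and walls round the work are solid. World frame = base frame: x ahead of the robot, y to its left, z up, the work surface at z = 0. Lengths are in mm, angles in rad, forces in N, time in s.
With the tool pointing down it reaches from about 350 to 875 mm from the base axis. Payload 4.2 kg.
Tool frame: the origin (TCP) lies midway between the tips of the shut fingers; the grasp point (between the pads) lies 19 mm behind it; z points along the fingers, y is the line along which they close (so a half turn about z gives the same grasp; the last joint's range is limited). The gripper opens to 85 mm and grips with 20 to 120 N. Pads are 22 mm wide; open, the fingers measure 114 mm over their backs; the gripper's body (76 mm by 85 mm) begins 54 mm behind the grasp point. The pads swing forward as they close: fully open they stand 13 mm farther back than shut.
Start: joints at [0.259, 0.385, 0.008, 0, -1.194, -0.259], TCP at [624.979, 0.025, 208.612] pointing down, gripper open.
Joint ranges: [-3.14, 3.14], [-1.21, 2.06], [-1.07, 1.41], [-3.16, 2.05], [-2.99, -0.16], [-3.1, 3.1]. Speed limits (rad/s): [2.79, 2.79, 3.14, 3.14, 3.14, 3.14].

### API

Orientations are given as a unit quaternion [x, y, z, w].
In Python, from bench import arm gives the robot as it stands.
- The arm moves only by the tool send_rows, never from a script. Its argument "targets" is a list of rows, each an object of numbers: "gripper": the gripper command: -1 is fully open, 1 is shut, values between are in proportion; "x", "y", "z": the shift along the tool's x, y, z in cm; "ax", "ay", "az": the turn, a rotation vector about the tool's x, y, z in degrees. A call has 1 to 5 rows; each row shifts and turns the commanded pose from where the row before left it, along the tool's axes as they then stand; what a row does not reach is not made up. A row lasts 1/12 s, in which the tool goes at most 41.7 mm and 7.16 degrees, less where a joint would pass 70% of its speed; a pose out of reach is approached as far as the arm can. A call is refused whole if a number of a shift passes 4.17 or a number of a turn 7.16, either way. A call with a gripper value outside its range is refused whole. The fingers move at their own pace and stop on an object; the grip force is fixed at half the most. Time passes only in rows, so rows that do not move let the fingers close. It gives the time, the measured TCP pose, the force, the opening and the grip force at its end, in the units of the state.
- arm.read_state(): the state, without advancing time (a new reading comes with each control period).
- arm.get_image(name): name is "scene" or "side" or "wrist"; returns (picture, depth): 384x512x3 uint8, red, green, blue; 384x512 float32, mm along the optical axis (not along the pixel's ray), 0 where there is no reading.
- arm.camera_model(name): a dict with "fx", "fy", "cx", "cy" (pixels), "cam_to_world" (4x4, takes a point from camera to world coordinates). Camera axes: x right, y down, z forward; pixel columns grow to the right and rows downward; lengths in mm; the calibration is good to about 2 mm. A picture is of the moment at which its call begins: read the wrist's pose just before it. camera_model takes no time and is no camera call; for the wrist camera it gives the pose at the moment of the call.
- arm.job_done(): hands the job in; it is judged then, once.
Trained networks look in the newest picture that a camera, given by its name, has taken for a name from the list of things; names that differ only in an ending like _2 or _b are one class to them, and where a whole thing is asked for, a point or a joint stands for the part that bears it (a point fixed in the world has none). Each returns a list of dicts, best first, with "score" (0 to 1); they miss things now and then, are a little off and sometimes report something else, mostly with a low value. They report only what shows in the picture. A call takes as long as a camera call. They do not tell look-alikes from the thing itself.
- arm.boxes_of(camera, thing): "rect" ([left, top, width, height] in pixels, round what is visible of it).
The state is a dict: "clock": time; "joints": joint angles; "joint_vel": joint speeds; "joint_efforts": joint torques, N m; "position": TCP position; "ee_rot": TCP orientation; "contact_force": force on the tool from outside, world axes, zero at the start; "wrist_torque": the same for the moment, N m; "gripper_width": finger opening in mm; "grasp_force": force on a finger pad.
Only numpy, scipy, OpenCV 4.12 (cv2) and the standard library are available. Lean on these libraries where they do the work, as an engineer would, in place of code of your own. Each camera call takes 0.05 s, during which the arm holds its last target. There are 200 camera calls.

## Working session

There is one attempt and no reset: what is moved stays moved. The work goes in short steps, Python scripts to look and compute and a tool call to move; the robot and the scene stay as the last step left them, time stands still between calls to the robot, and variables do not carry over. Pictures are saved under pics/ and viewed, at most 14 in all, crops included, and the job is handed in when it is done.

Besides the shell and the picture viewer there is one more tool, called in YAML: its name, and indented under it one key for each argument. send_rows: Moves the arm, as the interface text tells. Its arguments: {"type":"object","properties":{"targets":{"type":"array"}},"required":["targets"]}

```bash
ls; mkdir -p pics; cat > h.py <<'E'
import numpy as np,cv2
from bench import arm
def snap(n,f=None):
    cm=arm.camera_model(n); p,d=arm.get_image(n)
    if f: cv2.imwrite('pics/'+f,p[...,::-1])
    return p,d,cm
def pts(d,cm):
    v,u=np.indices(d.shape); X=np.stack([(u-cm['cx'])/cm['fx']*d,(v-cm['cy'])/cm['fy']*d,d,np.ones_like(d)],-1)
    return (X@np.array(cm['cam_to_world']).T)[...,:3]
E
python3 - <<'E'
from h import *
for n in ('scene','side'):
    p,d,cm=snap(n,n+'0.png'); P=pts(d,cm); np.savez(n+'0.npz',p=p,d=d,P=P)
    print(n,np.round(np.array(cm['cam_to_world']),2).tolist(),cm['fx'])
    for t in ['plate','egg_cup_mid','egg_mid','egg_rack','teaspoon_mid','small_cup_mid','salt_mid','pepper_mid']:
        for b in arm.boxes_of(n,t)[:4]:
            l,tp,w,h=[int(round(x)) for x in b['rect']]
            Q=P[tp:tp+h,l:l+w].reshape(-1,3);Q=Q[Q[:,2]>6]
            c=P[min(383,tp+h//2),min(511,l+w//2)]
            print(t,round(b['score'],2),(l,tp,w,h),np.round(c), np.round(np.percentile(Q,[5,50,95],axis=0)).tolist() if len(Q) else '')
E
```

```text
pics
scene [[0.54, -0.48, 0.7, -345.53], [-0.84, -0.28, 0.46, -492.22], [-0.02, -0.83, -0.56, 678.07], [0.0, 0.0, 0.0, 1.0]] 370.3918372828374
plate 0.71 (154, 170, 42, 25) [402. 351.   3.] [[324.0, 270.0, 7.0], [394.0, 346.0, 11.0], [450.0, 404.0, 14.0]]
egg_cup_mid 0.59 (384, 242, 23, 24) [ 400. -398.   33.] [[397.0, -406.0, 10.0], [420.0, -390.0, 31.0], [435.0, -373.0, 41.0]]
egg_mid 0.56 (360, 209, 12, 19) [ 471. -295.   57.] [[464.0, -308.0, 30.0], [472.0, -294.0, 53.0], [487.0, -280.0, 67.0]]
egg_rack 0.74 (322, 220, 54, 20) [ 472. -254.   -3.] [[345.0, -311.0, 12.0], [450.0, -263.0, 20.0], [482.0, -205.0, 84.0]]
teaspoon_mid 0.7 (385, 243, 20, 23) [ 400. -398.   33.] [[397.0, -406.0, 9.0], [415.0, -390.0, 31.0], [435.0, -374.0, 41.0]]
teaspoon_mid 0.58 (155, 173, 43, 25) [387. 332.   5.] [[324.0, 269.0, 7.0], [394.0, 339.0, 11.0], [450.0, 399.0, 14.0]]
teaspoon_mid 0.53 (385, 219, 37, 17) [ 550. -382.    8.] [[-346.0, -492.0, 6.0], [539.0, -380.0, 7.0], [560.0, -369.0, 678.0]]
small_cup_mid 0.6 (265, 186, 23, 27) [431. -37.  52.] [[416.0, -50.0, 19.0], [442.0, -19.0, 39.0], [4
[... 916 characters left out ...]
 [437.   5.  34.] [[425.0, -40.0, 13.0], [446.0, -2.0, 34.0], [476.0, 14.0, 51.0]]
egg_cup_mid 0.44 (275, 160, 13, 11) [ 411. -374.   28.] [[348.0, -405.0, 25.0], [404.0, -370.0, 39.0], [436.0, -233.0, 85.0]]
small_cup_mid 0.65 (233, 193, 18, 13) [431.  -1.  41.] [[423.0, -43.0, 17.0], [443.0, -9.0, 34.0], [474.0, 14.0, 51.0]]
salt_mid 0.47 (317, 168, 13, 17) [ 201. -307.   45.] [[183.0, -324.0, 11.0], [199.0, -313.0, 43.0], [218.0, -304.0, 78.0]]
salt_mid 0.46 (276, 166, 13, 23) [ 355. -230.   44.] [[303.0, -249.0, 10.0], [356.0, -235.0, 48.0], [379.0, -149.0, 85.0]]
pepper_mid 0.73 (253, 155, 12, 39) [ 418. -132.   89.] [[403.0, -152.0, 13.0], [419.0, -130.0, 79.0], [443.0, -119.0, 153.0]]
```

```bash
python3 - <<'E'
import cv2
a=cv2.imread('pics/scene0.png')[150:340,120:460]
cv2.imwrite('pics/scene0c.png',cv2.resize(a,None,fx=2.35,fy=2.35,interpolation=3))
a=cv2.imread('pics/side0.png')[130:300,150:370]
cv2.imwrite('pics/side0c.png',cv2.resize(a,None,fx=3.5,fy=3.5,interpolation=3))
E
```

```text
(no output)
```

View pics/scene0c.png

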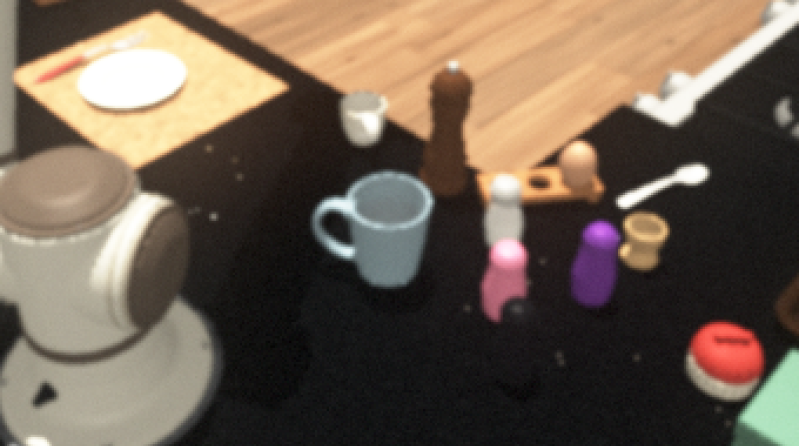

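View pics/side0c.png

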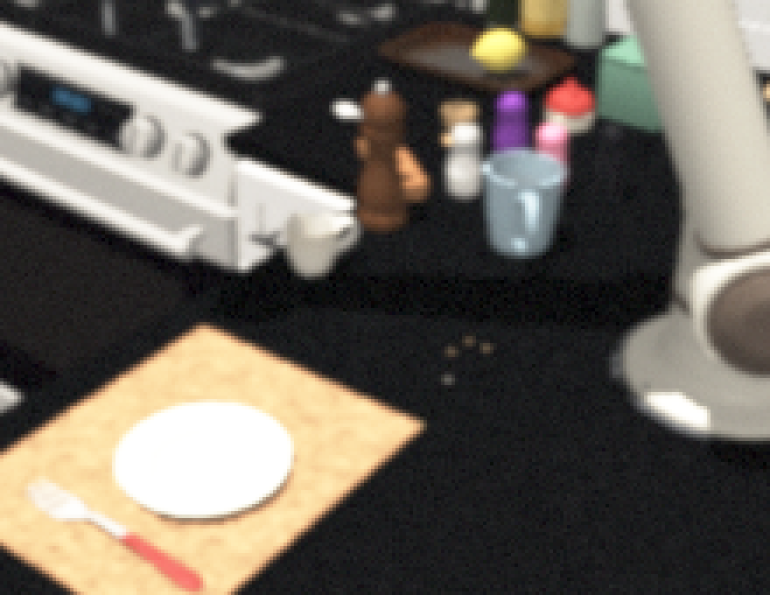

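The scene shows mat, fork and plate at upper left. The white salt is at crop (505,215), with pink, purple and black look-alikes beside it. The egg is in the rack at (578,165), the wooden cup at (643,240), the spoon at (665,185) and the small cup at (362,118).

```bash
cat > m.py <<'E'
from h import *
for n,cor,red,pl in (('scene',(122,150,130,75),(122,160,70,40),(150,165,50,35)),('side',(150,215,130,85),(175,275,40,25),(180,240,55,40))):
    z=np.load(n+'0.npz');p,P=z['p'].astype(int),z['P']
    hsv=cv2.cvtColor(z['p'],cv2.COLOR_RGB2HSV).astype(int)
    m=np.zeros(p.shape[:2],bool);l,t,w,h=cor;m[t:t+h,l:l+w]=1
    ck=m&(hsv[...,0]>8)&(hsv[...,0]<28)&(hsv[...,1]>60)&(hsv[...,2]>120)&(abs(P[...,2])<15)
    q=P[ck];r=cv2.minAreaRect(q[:,:2].astype(np.float32));print(n,'mat',len(q),np.median(q[:,2]).round(1),r, np.round(cv2.boxPoints(r)).tolist())
    rd=m&((hsv[...,0]<6)|(hsv[...,0]>172))&(hsv[...,1]>110)&(abs(P[...,2])<30)
    q=P[rd];c=q[:,:2].mean(0);print('red',len(q),c.round(1),np.linalg.svd(q[:,:2]-c)[2][0].round(3))
    wh=m&(hsv[...,1]<40)&(hsv[...,2]>150)
    l,t,w,h=pl;k=np.zeros_like(m);k[t:t+h,l:l+w]=1
    q=P[wh&k&(P[...,2]<25)&(P[...,2]>0)];e=cv2.minEnclosingCircle(q[:,:2].astype(np.float32));print('plate',len(q),e,np.percentile(q[:,2],[5,50,95]).round(1))
z=np.load('scene0.npz');p,P=z['p'],z['P']
def seg(name,box,lo,hi,col=None):
    l,t,w,h=box;Q=P[t:t+h,l:l+w].reshape(-1,3);C=p[t:t+h,l:l+w].reshape(-1,3).astype(int)
    k=(Q[:,2]>lo)&(Q[:,2]<hi)&(C.max(1)>90);Q=Q[k]
    e=cv2.minEnclosingCircle(Q[:,:2].astype(np.float32));c=Q.mean(0);print(name,len(Q),np.round(e[0],1),round(e[1],1),c.round(1),np.linalg.svd(Q[:,:2]-c[:2])[2][0].round(3))
seg('spoon',(380,217,45,24),2,25)
seg('eggcup',(382,240,27,28),34,50);seg('egg',(356,207,20,16),35,80);seg('cup',(262,184,28,12),44,62)
seg('salt',(325,220,18,12),72,95);seg('rack',(318,218,62,24),17,26)
E
python3 m.py
```

```text
scene mat 3291 -0.6 ((429.6136474609375, 405.7235107421875), (507.8769836425781, 376.9197998046875), 75.72132110595703) [[184.0, 206.0], [550.0, 113.0], [675.0, 605.0], [310.0, 698.0]]
red 19 [351.9 448.4] [-0.961  0.277]
plate 873 ((405.85821533203125, 365.92938232421875), 112.26555633544922) [ 1.3  8.6 13.7]
side mat 4269 1.3 ((409.7739562988281, 324.7075500488281), (343.9632263183594, 282.39947509765625), 76.74775695800781) [[233.0, 190.0], [508.0, 125.0], [587.0, 460.0], [312.0, 524.0]]
red 94 [358.8 442.2] [-0.26   0.966]
plate 1311 ((397.3678894042969, 340.13128662109375), 99.56854248046875) [ 2.2 10.4 15.4]
spoon 77 [ 552.  -384.7] 56.5 [ 548.6 -380.9    4.7] [-0.865  0.502]
eggcup 102 [ 416.  -388.7] 21.2 [ 416.8 -389.2   38.5] [-0.999 -0.054]
egg 159 [ 480.9 -290. ] 20.3 [ 474.9 -291.    56. ] [ 0.215 -0.977]
cup 55 [455.1 -15.1] 28.4 [467.3  -7.7  48.9] [ 0.432 -0.902]
salt 79 [ 357.6 -250.1] 16.6 [ 356.1 -250.1   82.9] [ 0.446 -0.895]
rack 274 [ 454.9 -256.9] 70.8 [ 455.6 -258.2   19. ] [ 0.463 -0.886]
```

```bash
cat >> h.py <<'E'
from scipy.spatial.transform import Rotation as R
def pose():
    s=arm.read_state(); return np.array(s['position']),R.from_quat(s['ee_rot']),s
def go(tgt,yaw=None):
    """yaw: world angle (deg) of closing line (mod 180). prints needed turn and shift(cm) after the turn."""
    p,r,s=pose(); M=r.as_matrix(); cur=np.degrees(np.arctan2(M[1,1],M[0,1])); 
    a=0
    if yaw is not None: a=-((yaw-cur+90)%180-90)
    M2=M@R.from_rotvec([0,0,np.radians(a)]).as_matrix()
    d=M2.T@(np.array(tgt)-p)/10
    print('pos',p.round(1),'clk',round(s['clock'],2),'w',round(s['gripper_width'],1),'y-ang',cur.round(1),'tilt',np.degrees(np.arccos(-M[2,2])).round(2),'j6',round(s['joints'][5],2),'F',np.round(s['contact_force'],1),'| az',round(a,1),'then shift',d.round(2),'len',np.linalg.norm(d).round(2))
E
python3 - <<'E'
from h import *
p,r,s=pose();print(r.as_matrix().round(3).tolist())
_,_,cm=snap('wrist','w0.png');print(np.round(cm['cam_to_world'],2).tolist(),cm['fx'])
go([455,-15,220],None)
E
```

```text
[[-0.0, -1.0, -0.0], [-1.0, 0.0, -0.0], [0.0, 0.0, -1.0]]
[[-1.0, -0.0, 0.0, 624.45], [-0.0, 0.95, 0.3, -76.48], [-0.0, 0.3, -0.95, 373.89], [0.0, 0.0, 0.0, 1.0]] 287.1464946369998
pos [625.    0.  208.6] clk 0.95 w 85.2 y-ang 180.0 tilt 0.0 j6 -0.26 F [ 0.7  0.5 -0.1] | az 0 then shift [ 1.5  17.   -1.14] len 17.1
```

View pics/w0.png

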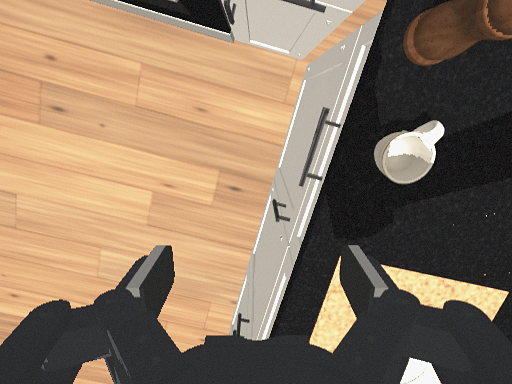

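The wrist view shows the small cup at (405,158) with its handle up-right at (437,130), the pepper mill at (440,30), and the mat at the bottom right.

```bash
cat >> h.py <<'E'
def cloud(n,box,lo,hi,vmin=0):
    p,d,cm=snap(n);P=pts(d,cm);l,t,w,h=box
    Q=P[t:t+h,l:l+w].reshape(-1,3);C=p[t:t+h,l:l+w].reshape(-1,3).astype(int)
    return Q[(Q[:,2]>lo)&(Q[:,2]<hi)&(C.max(1)>=vmin)]
def circ(Q):
    A=np.c_[2*Q[:,:2],np.ones(len(Q))];x=np.linalg.lstsq(A,(Q[:,:2]**2).sum(1),rcond=None)[0];return x[:2],np.sqrt(x[2]+x[:2]@x[:2])
E
python3 - <<'E'
from h import *
Q=cloud('wrist',(360,110,100,90),8,80);print(len(Q),np.percentile(Q[:,2],[1,50,98]).round(1))
T=Q[Q[:,2]>50];e=cv2.minEnclosingCircle(T[:,:2].astype(np.float32));print('rim enclosing',len(T),e)
c=np.array(e[0])
for i in range(3):
    r=np.linalg.norm(T[:,:2]-c,axis=1);S=T[(r<33)&(r>22)];c,rad=circ(S);print('rim',c.round(1),rad.round(1),len(S))
r=np.linalg.norm(Q[:,:2]-c,axis=1);H=Q[(r>34)&(r<60)];m=H[:,:2].mean(0)-c;print('handle',len(H),r.max(),np.degrees(np.arctan2(m[1],m[0])))
E
```

```text
2738 [ 8.3 39.3 55.3]
rim enclosing 866 ((447.8998107910156, -23.432174682617188), 38.96483612060547)
rim [449.3 -22.3] 28.1 416
rim [450.9 -20.7] 28.1 497
rim [452.7 -18.8] 28.2 636
handle 270 50.23863617414869 -132.70958214466742
```

```bash
python3 - <<'E'
from h import *
Q=cloud('wrist',(360,110,100,90),8,80)
T=Q[Q[:,2]>50];c=np.array([455.,-15])
for i in range(15):
    r=np.linalg.norm(T[:,:2]-c,axis=1);S=T[(r<33)&(r>22)];c,rad=circ(S)
print('rim',c.round(1),rad.round(1),len(S))
r=np.linalg.norm(Q[:,:2]-c,axis=1);H=Q[(r>36)&(r<60)];m=H[:,:2].mean(0)-c;a=np.degrees(np.arctan2(m[1],m[0]));print('handle',len(H),r.max(),a)
go([*c,100],a+90)
E
```

```text
rim [454.3 -16.9] 27.7 718
handle 281 52.32374849760159 -132.66786335130377
pos [625.    0.  208.6] clk 1.05 w 85.2 y-ang -180.0 tilt 0.0 j6 -0.26 F [ 0.4 -0.2 -0.2] | az 42.7 then shift [12.82 11.4  10.86] len 20.3
```

send_rows:
  targets:
    - {"az": 7.1,"z": 1.5,"gripper": -1}
    - {"az": 7.1,"z": 1.5,"gripper": -1}
    - {"az": 7.1,"z": 1.5,"gripper": -1}
    - {"az": 7.1,"z": 1.5,"gripper": -1}
    - {"az": 7.1,"z": 1.5,"gripper": -1}

```text
$.targets[0]: bad value
```

send_rows:
  targets:
    - {"az": 7.1,"z": 1.5,"gripper": -1}
    - {"x": 3.2,"y": 2.85,"gripper": -1}
    - {"x": 3.2,"y": 2.85,"gripper": -1}
    - {"x": 3.2,"y": 2.85,"gripper": -1}
    - {"x": 3.2,"y": 2.85,"gripper": -1}

```text
$.targets[0]: bad value
```

```bash
python3 - <<'E'
from h import *
go([455,-16,14],137.3)
print(arm.boxes_of('wrist','small_cup_mid')[:1])
snap('wrist','w1.png')
E
```

```text
pos [625.    0.  208.6] clk 1.05 w 85.2 y-ang -180.0 tilt 0.0 j6 -0.26 F [ 0.4 -0.2 -0.2] | az 42.7 then shift [12.71 11.4  19.46] len 25.89
[{'rect': [373.5, 121.1, 73.6, 62.5], 'score': 0.63}]
```

View pics/w1.png

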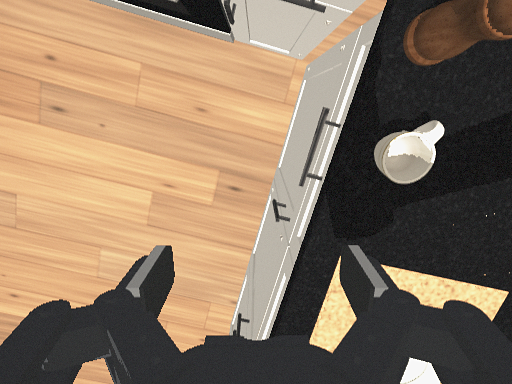

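The view is unchanged because the call was refused. I'll give all keys in every row.

send_rows:
  targets:
    - {"gripper": -1,"x": 0,"y": 0,"z": 1.5,"ax": 0,"ay": 0,"az": 7.1}
    - {"gripper": -1,"x": 0,"y": 0,"z": 1.5,"ax": 0,"ay": 0,"az": 7.1}
    - {"gripper": -1,"x": 0,"y": 0,"z": 1.5,"ax": 0,"ay": 0,"az": 7.1}
    - {"gripper": -1,"x": 0,"y": 0,"z": 1.5,"ax": 0,"ay": 0,"az": 7.1}
    - {"gripper": -1,"x": 0,"y": 0,"z": 1.5,"ax": 0,"ay": 0,"az": 7.1}

```text
clock: 1.57
position: [625.0, -0.0, 133.0]
ee_rot: [-0.455, 0.89, -0.0, 0.0]
contact_force: [0.1, -0.3, -0.2]
gripper_width: 85.0
grasp_force: 0.0
```

send_rows:
  targets:
    - {"gripper": -1,"x": 0,"y": 0,"z": 1.5,"ax": 0,"ay": 0,"az": 7.1}
    - {"gripper": -1,"x": 3,"y": 2.7,"z": 0,"ax": 0,"ay": 0,"az": 0}
    - {"gripper": -1,"x": 3,"y": 2.7,"z": 0,"ax": 0,"ay": 0,"az": 0}
    - {"gripper": -1,"x": 3,"y": 2.7,"z": 0,"ax": 0,"ay": 0,"az": 0}
    - {"gripper": -1,"x": 3,"y": 2.7,"z": 0,"ax": 0,"ay": 0,"az": 0}

```text
clock: 1.98
position: [462.6, -15.6, 118.0]
ee_rot: [-0.402, 0.916, -0.0, -0.001]
contact_force: [-0.1, 1.3, 0.4]
gripper_width: 85.2
grasp_force: 0.0
```

```bash
python3 - <<'E'
from h import *
go([455,-16,14],137.3)
b=arm.boxes_of('wrist','small_cup_mid')[:1];print(b)
snap('wrist','w2.png')
E
```

```text
pos [462.6 -15.6 118. ] clk 1.98 w 85.2 y-ang 137.4 tilt 0.06 j6 -1.06 F [-0.1  1.3  0.4] | az 0.1 then shift [ 0.54  0.52 10.4 ] len 10.43
[{'rect': [375.3, 122.7, 69.5, 58.5], 'score': 0.83}]
```

View pics/w2.png

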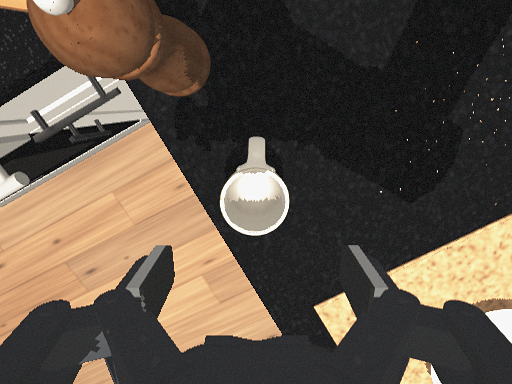

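The cup is centred at (255,203) with its handle straight up, so the grasp is aligned.

send_rows:
  targets:
    - {"gripper": -1,"x": 0.25,"y": 0.25,"z": 1,"ax": 0,"ay": 0,"az": 0}
    - {"gripper": -1,"x": 0.25,"y": 0.25,"z": 2.4,"ax": 0,"ay": 0,"az": 0}
    - {"gripper": -1,"x": 0,"y": 0,"z": 3,"ax": 0,"ay": 0,"az": 0}
    - {"gripper": -1,"x": 0,"y": 0,"z": 2.5,"ax": 0,"ay": 0,"az": 0}
    - {"gripper": -1,"x": 0,"y": 0,"z": 1.6,"ax": 0,"ay": 0,"az": 0}

```text
clock: 2.5
position: [456.7, -15.6, 11.9]
ee_rot: [-0.402, 0.916, 0.0, -0.001]
contact_force: [-0.1, -0.6, 0.9]
gripper_width: 85.5
grasp_force: 0.0
```

send_rows:
  targets:
    - {"gripper": 0,"x": 0,"y": 0,"z": 0,"ax": 0,"ay": 0,"az": 0}
    - {"gripper": 1,"x": 0,"y": 0,"z": 0,"ax": 0,"ay": 0,"az": 0}
    - {"gripper": 1,"x": 0,"y": 0,"z": 0,"ax": 0,"ay": 0,"az": 0}
    - {"gripper": 1,"x": 0,"y": 0,"z": 0,"ax": 0,"ay": 0,"az": 0}
    - {"gripper": 1,"x": 0,"y": 0,"z": 0,"ax": 0,"ay": 0,"az": 0}

```text
clock: 2.92
position: [458.4, -15.1, 14.9]
ee_rot: [-0.402, 0.916, -0.0, 0.002]
contact_force: [0.9, -0.1, 0.9]
gripper_width: 54.9
grasp_force: 63.4
```

send_rows:
  targets:
    - {"gripper": 1,"x": 0,"y": 0,"z": 0,"ax": 0,"ay": 0,"az": 0}
    - {"gripper": 1,"x": 0,"y": 0,"z": 0,"ax": 0,"ay": 0,"az": 0}
    - {"gripper": 1,"x": 0,"y": 0,"z": 0,"ax": 0,"ay": 0,"az": 0}
    - {"gripper": 1,"x": 0,"y": 0,"z": -2,"ax": 0,"ay": 0,"az": 0}
    - {"gripper": 1,"x": 0,"y": 0,"z": -3,"ax": 0,"ay": 0,"az": 0}

```text
clock: 3.33
position: [454.2, -16.2, 61.8]
ee_rot: [-0.402, 0.916, 0.001, -0.004]
contact_force: [1.1, 0.6, -1.4]
gripper_width: 54.8
grasp_force: 64.1
```

send_rows:
  targets:
    - {"gripper": 1,"x": 0,"y": 0,"z": -2.5,"ax": 0,"ay": 0,"az": -7}
    - {"gripper": 1,"x": 0,"y": 0,"z": -2.5,"ax": 0,"ay": 0,"az": -7}
    - {"gripper": 1,"x": 0,"y": 0,"z": -2.5,"ax": 0,"ay": 0,"az": -7}
    - {"gripper": 1,"x": 0,"y": 0,"z": -2.5,"ax": 0,"ay": 0,"az": -7}
    - {"gripper": 1,"x": 0,"y": 0,"z": -2.5,"ax": 0,"ay": 0,"az": -1.3}

```text
clock: 3.75
position: [456.1, -15.7, 189.5]
ee_rot: [-0.622, 0.783, 0.0, -0.0]
contact_force: [1.0, 0.7, -1.3]
gripper_width: 54.9
grasp_force: 64.1
```

```bash
python3 - <<'E'
from h import *
go([405,430,185],166.7)
E
```

```text
pos [456.1 -15.7 189.5] clk 3.75 w 54.9 y-ang 166.9 tilt 0.07 j6 -0.55 F [ 1.   0.7 -1.3] | az 0.2 then shift [-42.19  15.23   0.47] len 44.86
```

send_rows:
  targets:
    - {"gripper": 1,"x": -2.5,"y": 0.9,"z": 0,"ax": 0,"ay": 0,"az": 0}
    - {"gripper": 1,"x": -3.8,"y": 1.4,"z": 0,"ax": 0,"ay": 0,"az": 0}
    - {"gripper": 1,"x": -3.8,"y": 1.4,"z": 0,"ax": 0,"ay": 0,"az": 0}
    - {"gripper": 1,"x": -3.8,"y": 1.4,"z": 0,"ax": 0,"ay": 0,"az": 0}
    - {"gripper": 1,"x": -3.8,"y": 1.4,"z": 0,"ax": 0,"ay": 0,"az": 0}

```text
clock: 4.17
position: [433.4, 172.9, 188.4]
ee_rot: [-0.62, 0.784, 0.0, -0.0]
contact_force: [0.4, 0.4, -1.5]
gripper_width: 54.9
grasp_force: 64.1
```

send_rows:
  targets:
    - {"gripper": 1,"x": -3.8,"y": 1.4,"z": 0,"ax": 0,"ay": 0,"az": 0}
    - {"gripper": 1,"x": -3.8,"y": 1.4,"z": 0,"ax": 0,"ay": 0,"az": 0}
    - {"gripper": 1,"x": -3.8,"y": 1.4,"z": 0,"ax": 0,"ay": 0,"az": 0}
    - {"gripper": 1,"x": -3.8,"y": 1.4,"z": 0,"ax": 0,"ay": 0,"az": 0}
    - {"gripper": 1,"x": -3.8,"y": 1.4,"z": 0,"ax": 0,"ay": 0,"az": 0}

```text
clock: 4.58
position: [409.0, 374.1, 188.1]
ee_rot: [-0.621, 0.784, 0.0, -0.001]
contact_force: [1.6, 0.2, -1.0]
gripper_width: 54.6
grasp_force: 64.1
```

send_rows:
  targets:
    - {"gripper": 1,"x": -3.8,"y": 1.4,"z": 0,"ax": 0,"ay": 0,"az": 0}
    - {"gripper": 1,"x": -1.7,"y": 0.7,"z": 0,"ax": 0,"ay": 0,"az": 0}
    - {"gripper": 1,"x": 0,"y": 0,"z": 0,"ax": 0,"ay": 0,"az": 0}

```text
clock: 4.83
position: [401.3, 434.5, 187.1]
ee_rot: [-0.622, 0.783, 0.0, -0.001]
contact_force: [-0.3, -0.6, -0.3]
gripper_width: 55.1
grasp_force: 64.1
```

```bash
python3 - <<'E'
from h import *
p,d,cm=snap('wrist','w3.png');P=pts(d,cm);np.savez('w3.npz',p=p,P=P)
go([400,430,185],166.7)
hsv=cv2.cvtColor(p,cv2.COLOR_RGB2HSV).astype(int)
wh=(hsv[...,1]<40)&(hsv[...,2]>120)&(P[...,2]>4)&(P[...,2]<22)
n,l,st,ce=cv2.connectedComponentsWithStats(wh.astype(np.uint8));k=1+st[1:,4].argmax();print(st[k])
q=P[l==k];r=cv2.minEnclosingCircle(q[:,:2].astype(np.float32));print(r,np.percentile(q[:,2],[2,50,98]))
c=np.array(r[0])
for i in range(10):
    rr=np.linalg.norm(q[:,:2]-c,axis=1);ang=np.arctan2(*(q[:,:2]-c).T[::-1]);b=((ang+np.pi)/np.pi*36).astype(int)
    E=np.array([q[b==j][rr[b==j].argmax()] for j in range(72) if (b==j).any()]);cc,R0=circ(E);c=cc
print('edge circ',c.round(1),R0.round(1))
ck=(hsv[...,0]>8)&(hsv[...,0]<28)&(hsv[...,1]>60)&(hsv[...,2]>110)&(abs(P[...,2]-3)<8)
np.save('ck.npy',ck);r=cv2.minAreaRect(P[ck][:,:2].astype(np.float32));print(r)
rd=((hsv[...,0]<6)|(hsv[...,0]>172))&(hsv[...,1]>120)&(P[...,2]<25)&(P[...,2]>-5)
q=P[rd];m=q[:,:2].mean(0);print('red',len(q),m,np.linalg.svd(q[:,:2]-m,full_matrices=False)[2][0])
E
```

```text
pos [401.3 432.3 187.1] clk 4.88 w 54.8 y-ang 166.8 tilt 0.16 j6 -1.33 F [-0.5 -1.3 -1.2] | az 0.1 then shift [0.25 0.07 0.21] len 0.33
[  177     0   133   147 12358]
((389.8820495605469, 333.0005187988281), 74.27936553955078) [ 6.68618746 12.99310162 17.46486093]
edge circ [395.6 333.3] 69.9
((419.3999938964844, 371.54931640625), (244.3712921142578, 270.73681640625), 76.9422378540039)
red 703 [335.11560527 457.09241993] [ 0.99041283 -0.13813919]
```

View pics/w3.png

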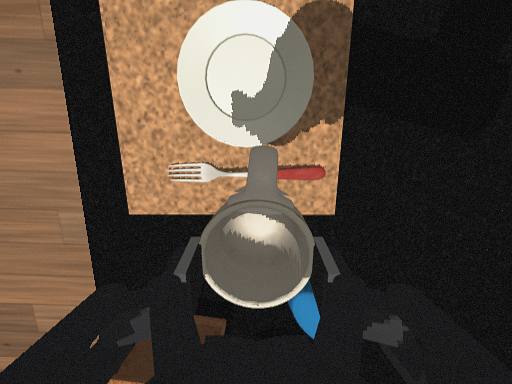

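The plate centre is about (390,333.7) and the mat yaw −13.1°. The mat edges and the fork at (250,173) agree, and the cup is held well.

```bash
cat >> h.py <<'E'
def mat(x,y,z): 
    a=np.radians(-13.1);return [390+x*np.cos(a)-y*np.sin(a),333.7+x*np.sin(a)+y*np.cos(a),z]
E
python3 - <<'E'
from h import *
go(mat(116,-108,60),166.9)
E
```

```text
pos [401.3 432.3 187.1] clk 4.88 w 54.8 y-ang 166.8 tilt 0.16 j6 -1.33 F [-0.5 -1.3 -1.2] | az -0.1 then shift [ 20.62 -12.75  12.74] len 27.39
```

send_rows:
  targets:
    - {"gripper": 1,"x": 2.2,"y": -1.35,"z": 0,"ax": 0,"ay": 0,"az": 0}
    - {"gripper": 1,"x": 3.3,"y": -2.1,"z": 0,"ax": 0,"ay": 0,"az": 0}
    - {"gripper": 1,"x": 3.3,"y": -2.1,"z": 0,"ax": 0,"ay": 0,"az": 0}
    - {"gripper": 1,"x": 3.3,"y": -2.1,"z": 0,"ax": 0,"ay": 0,"az": 0}
    - {"gripper": 1,"x": 3.3,"y": -2.1,"z": 1.5,"ax": 0,"ay": 0,"az": 0}

```text
clock: 5.3
position: [463.1, 257.0, 176.2]
ee_rot: [-0.621, 0.784, -0.0, 0.003]
contact_force: [2.1, 1.1, -0.8]
gripper_width: 55.0
grasp_force: 64.1
```

send_rows:
  targets:
    - {"gripper": 1,"x": 3.2,"y": -1.9,"z": 1.5,"ax": 0,"ay": 0,"az": 0}
    - {"gripper": 1,"x": 2,"y": -1.1,"z": 3,"ax": 0,"ay": 0,"az": 0}
    - {"gripper": 1,"x": 0,"y": 0,"z": 3.5,"ax": 0,"ay": 0,"az": 0}
    - {"gripper": 1,"x": 0,"y": 0,"z": 3,"ax": 0,"ay": 0,"az": 0}
    - {"gripper": 1,"x": 0,"y": 0,"z": 0,"ax": 0,"ay": 0,"az": 0}

```text
clock: 5.72
position: [474.4, 196.4, 58.3]
ee_rot: [-0.619, 0.786, 0.001, -0.007]
contact_force: [-1.5, -1.2, -1.3]
gripper_width: 55.1
grasp_force: 64.1
```

```bash
python3 - <<'E'
from h import *
go(mat(116,-108,17.5),166.9)
E
```

```text
pos [474.4 196.4  58.3] clk 5.72 w 55.1 y-ang 166.4 tilt 0.79 j6 -0.94 F [-1.5 -1.2 -1.3] | az -0.5 then shift [-0.7  -0.31  4.07] len 4.14
```

send_rows:
  targets:
    - {"gripper": 1,"x": -0.3,"y": -0.1,"z": 1.5,"ax": 0,"ay": 0,"az": 0}
    - {"gripper": 1,"x": 0,"y": 0,"z": 1.5,"ax": 0,"ay": 0,"az": 0}
    - {"gripper": 1,"x": 0,"y": 0,"z": 0.6,"ax": 0,"ay": 0,"az": 0}
    - {"gripper": 1,"x": 0,"y": 0,"z": 0,"ax": 0,"ay": 0,"az": 0}
    - {"gripper": 1,"x": 0,"y": 0,"z": 0,"ax": 0,"ay": 0,"az": 0}

```text
clock: 6.13
position: [481.1, 204.2, 28.8]
ee_rot: [-0.621, 0.784, -0.0, 0.0]
contact_force: [0.4, 0.3, -1.1]
gripper_width: 54.8
grasp_force: 64.2
```

```bash
python3 - <<'E'
from h import *
go(mat(116,-108,17),166.9)
E
```

```text
pos [481.1 204.2  28.8] clk 6.13 w 54.8 y-ang 166.7 tilt 0.06 j6 -0.94 F [ 0.4  0.3 -1.1] | az -0.2 then shift [0.26 0.21 1.18] len 1.22
```

send_rows:
  targets:
    - {"gripper": 1,"x": 0.2,"y": 0.1,"z": 0.7,"ax": 0,"ay": 0,"az": 0}
    - {"gripper": 1,"x": 0,"y": 0,"z": 0.3,"ax": 0,"ay": 0,"az": 0}
    - {"gripper": 1,"x": 0,"y": 0,"z": 0.1,"ax": 0,"ay": 0,"az": 0}
    - {"gripper": 1,"x": 0,"y": 0,"z": 0,"ax": 0,"ay": 0,"az": 0}
    - {"gripper": 1,"x": 0,"y": 0,"z": 0,"ax": 0,"ay": 0,"az": 0}

```text
clock: 6.55
position: [479.3, 202.7, 17.8]
ee_rot: [-0.621, 0.784, -0.0, 0.0]
contact_force: [-2.3, 0.3, 4.4]
gripper_width: 54.7
grasp_force: 64.7
```

send_rows:
  targets:
    - {"gripper": 0,"x": 0,"y": 0,"z": 0,"ax": 0,"ay": 0,"az": 0}
    - {"gripper": -0.7,"x": 0,"y": 0,"z": 0,"ax": 0,"ay": 0,"az": 0}
    - {"gripper": -0.8,"x": 0,"y": 0,"z": 0,"ax": 0,"ay": 0,"az": 0}
    - {"gripper": -1,"x": 0,"y": 0,"z": -0.3,"ax": 0,"ay": 0,"az": 0}
    - {"gripper": -1,"x": 0,"y": 0,"z": -1.5,"ax": 0,"ay": 0,"az": 0}

```text
clock: 6.97
position: [477.8, 201.3, 33.0]
ee_rot: [-0.62, 0.784, 0.0, -0.003]
contact_force: [0.3, 0.1, -0.2]
gripper_width: 85.2
grasp_force: 0.0
```

send_rows:
  targets:
    - {"gripper": -1,"x": 0,"y": 0,"z": -3,"ax": 0,"ay": 0,"az": 0}
    - {"gripper": -1,"x": 0,"y": 0,"z": -4,"ax": 0,"ay": 0,"az": 0}
    - {"gripper": -1,"x": 0,"y": 0,"z": -4,"ax": 0,"ay": 0,"az": 0}
    - {"gripper": -1,"x": 0,"y": 0,"z": -4,"ax": 0,"ay": 0,"az": 0}
    - {"gripper": -1,"x": 0,"y": 0,"z": -3,"ax": 0,"ay": 0,"az": 0}

```text
clock: 7.38
position: [480.1, 202.7, 218.8]
ee_rot: [-0.621, 0.784, -0.0, 0.002]
contact_force: [1.5, 0.4, 1.2]
gripper_width: 85.3
grasp_force: 0.0
```

```bash
python3 - <<'E'
from h import *
p,d,cm=snap('wrist','w4.png');P=pts(d,cm)
b=arm.boxes_of('wrist','small_cup_mid')[:1];print(b)
go([345,-200,215],118)
E
```

```text
[{'rect': [236.2, 121.8, 47.8, 69.9], 'score': 0.83}]
pos [482.4 204.1 221.3] clk 7.48 w 85.6 y-ang 166.7 tilt 0.78 j6 -0.94 F [0.3 0.8 0.3] | az 48.7 then shift [ 31.11 -29.23   0.19] len 42.69
```

send_rows:
  targets:
    - {"gripper": -1,"x": 0,"y": 0,"z": 0,"ax": 0,"ay": 0,"az": 7.1}
    - {"gripper": -1,"x": 0,"y": 0,"z": 0,"ax": 0,"ay": 0,"az": 7.1}
    - {"gripper": -1,"x": 0,"y": 0,"z": 0,"ax": 0,"ay": 0,"az": 0.5}

```text
clock: 7.73
position: [478.9, 202.2, 214.3]
ee_rot: [-0.514, 0.858, 0.0, -0.0]
contact_force: [0.2, 0.4, 0.5]
gripper_width: 85.2
grasp_force: 0.0
```

```bash
python3 - <<'E'
from h import *
go([357,-250,220],152)
E
```

```text
pos [478.9 202.2 214.3] clk 7.73 w 85.2 y-ang 151.9 tilt 0.05 j6 -1.2 F [0.2 0.4 0.5] | az -0.1 then shift [ 45.65 -10.46  -0.55] len 46.84
```

send_rows:
  targets:
    - {"gripper": -1,"x": 3.8,"y": -0.87,"z": -0.3,"ax": 0,"ay": 0,"az": 0}
    - {"gripper": -1,"x": 3.8,"y": -0.87,"z": -0.3,"ax": 0,"ay": 0,"az": 0}
    - {"gripper": -1,"x": 3.8,"y": -0.87,"z": 0,"ax": 0,"ay": 0,"az": 0}
    - {"gripper": -1,"x": 3.8,"y": -0.87,"z": 0,"ax": 0,"ay": 0,"az": 0}
    - {"gripper": -1,"x": 3.8,"y": -0.87,"z": 0,"ax": 0,"ay": 0,"az": 0}

```text
clock: 8.15
position: [427.4, 12.7, 220.3]
ee_rot: [-0.517, 0.856, 0.0, -0.0]
contact_force: [0.1, -0.6, -0.1]
gripper_width: 85.2
grasp_force: 0.0
```

send_rows:
  targets:
    - {"gripper": -1,"x": 3.8,"y": -0.87,"z": 0,"ax": 0,"ay": 0,"az": 0}
    - {"gripper": -1,"x": 3.8,"y": -0.87,"z": 0,"ax": 0,"ay": 0,"az": 0}
    - {"gripper": -1,"x": 3.8,"y": -0.87,"z": 0,"ax": 0,"ay": 0,"az": 0}
    - {"gripper": -1,"x": 3.8,"y": -0.87,"z": 0,"ax": 0,"ay": 0,"az": 0}
    - {"gripper": -1,"x": 3.8,"y": -0.87,"z": 0,"ax": 0,"ay": 0,"az": 0}

```text
clock: 8.57
position: [376.5, -175.5, 220.5]
ee_rot: [-0.517, 0.856, 0.0, 0.0]
contact_force: [0.7, 0.7, 0.5]
gripper_width: 85.6
grasp_force: 0.0
```

send_rows:
  targets:
    - {"gripper": -1,"x": 3.8,"y": -0.87,"z": 0,"ax": 0,"ay": 0,"az": 0}
    - {"gripper": -1,"x": 3.2,"y": -0.7,"z": 0,"ax": 0,"ay": 0,"az": 0}
    - {"gripper": -1,"x": 0,"y": 0,"z": 0,"ax": 0,"ay": 0,"az": 0}
    - {"gripper": -1,"x": 0,"y": 0,"z": 0,"ax": 0,"ay": 0,"az": 0}

```text
clock: 8.9
position: [357.7, -244.4, 220.0]
ee_rot: [-0.514, 0.858, 0.001, -0.0]
contact_force: [-0.4, -0.2, -0.8]
gripper_width: 85.1
grasp_force: 0.0
```

```bash
python3 - <<'E'
from h import *
p,d,cm=snap('wrist','w5.png');P=pts(d,cm);np.savez('w5.npz',p=p,P=P)
hsv=cv2.cvtColor(p,cv2.COLOR_RGB2HSV)
for t in ('salt_mid','egg_mid','egg_cup_mid','teaspoon_mid'):
    for b in arm.boxes_of('wrist',t)[:3]:
        l,tp,w,h=[int(round(x)) for x in b['rect']];Q=P[tp:tp+h,l:l+w].reshape(-1,3);Q=Q[Q[:,2]>8]
        zt=np.percentile(Q[:,2],98);T=Q[Q[:,2]>zt-15]
        print(t,round(b['score'],2),(l,tp,w,h),'top',zt.round(1),np.round(cv2.minEnclosingCircle(T[:,:2].astype(np.float32))[0]),np.median(T,0).round(1),p[tp+h//2,l+w//2])
go([357,-250,30],152)
E
```

```text
salt_mid 0.78 (285, 75, 42, 37) top 89.6 [ 286. -301.] [ 269.  -293.8   86.3] [218 133 148]
salt_mid 0.71 (234, 140, 34, 46) top 89.3 [ 348. -276.] [ 359.5 -252.1   86.2] [241 239 229]
salt_mid 0.71 (324, 4, 53, 50) top 89.6 [ 254. -319.] [ 207.  -328.4   86. ] [80 72 75]
egg_mid 0.73 (126, 168, 41, 34) top 71.1 [ 411. -297.] [ 481.1 -290.8   65.3] [247 231 181]
teaspoon_mid 0.88 (28, 127, 104, 21) top 385.3 [ 321. -312.] [ 320.9 -311.8  385.3] [12 11 11]
pos [ 359.1 -242.1  220.7] clk 9.15 w 85.3 y-ang 152.2 tilt 0.01 j6 -0.27 F [ 0.4  0.  -0.2] | az 0.2 then shift [ 0.79 -0.18 19.07] len 19.08
```

View pics/w5.png

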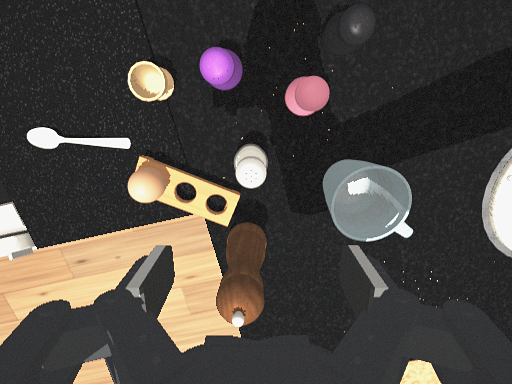

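The white salt is at (250,165), with the pepper mill below it at (240,270) and the mug at right. The fingers will straddle the salt left and right, clear of both.

send_rows:
  targets:
    - {"gripper": -1,"x": 0.8,"y": -0.4,"z": 2,"ax": 0,"ay": 0,"az": 0}
    - {"gripper": -1,"x": 0,"y": 0,"z": 4,"ax": 0,"ay": 0,"az": 0}
    - {"gripper": -1,"x": 0,"y": 0,"z": 4,"ax": 0,"ay": 0,"az": 0}
    - {"gripper": -1,"x": 0,"y": 0,"z": 1,"ax": 0,"ay": 0,"az": 0}
    - {"gripper": -1,"x": 0,"y": 0,"z": 0,"ax": 0,"ay": 0,"az": 0}

```text
clock: 9.57
position: [356.4, -250.3, 107.7]
ee_rot: [-0.516, 0.857, 0.003, -0.003]
contact_force: [-0.3, -1.0, 0.3]
gripper_width: 85.4
grasp_force: 0.0
```

```bash
python3 - <<'E'
from h import *
Q=cloud('wrist',(195,60,120,180),75,97);print(len(Q),np.median(Q,0).round(1),np.ptp(Q,0).round(1),np.round(cv2.minEnclosingCircle(Q[:,:2].astype(np.float32))[0],1))
go([359,-251.5,30],152.2)
E
```

```text
2162 [ 354.9 -257.2   85.5] [ 51.6 123.1  15.6] [ 351.2 -293.8]
pos [ 358.2 -251.2  109.8] clk 9.62 w 85.2 y-ang 152.2 tilt 0.18 j6 -0.25 F [ 1.1 -0.7  0.4] | az -0.0 then shift [-0.02 -0.1   7.98] len 7.98
```

send_rows:
  targets:
    - {"gripper": -1,"x": 0,"y": -0.1,"z": 2.5,"ax": 0,"ay": 0,"az": 0}
    - {"gripper": -1,"x": 0,"y": 0,"z": 3,"ax": 0,"ay": 0,"az": 0}
    - {"gripper": -1,"x": 0,"y": 0,"z": 2,"ax": 0,"ay": 0,"az": 0}
    - {"gripper": -1,"x": 0,"y": 0,"z": 0.4,"ax": 0,"ay": 0,"az": 0}
    - {"gripper": 0,"x": 0,"y": 0,"z": 0,"ax": 0,"ay": 0,"az": 0}

```text
clock: 10.03
position: [360.3, -252.4, 32.1]
ee_rot: [-0.516, 0.857, -0.0, -0.0]
contact_force: [0.1, 0.6, -0.8]
gripper_width: 75.6
grasp_force: 0.0
```

send_rows:
  targets:
    - {"gripper": 1,"x": 0,"y": 0,"z": 0,"ax": 0,"ay": 0,"az": 0}
    - {"gripper": 1,"x": 0,"y": 0,"z": 0,"ax": 0,"ay": 0,"az": 0}
    - {"gripper": 1,"x": 0,"y": 0,"z": 0,"ax": 0,"ay": 0,"az": 0}
    - {"gripper": 1,"x": 0,"y": 0,"z": 0,"ax": 0,"ay": 0,"az": 0}
    - {"gripper": 1,"x": 0,"y": 0,"z": 0,"ax": 0,"ay": 0,"az": 0}

```text
clock: 10.45
position: [360.7, -253.0, 33.5]
ee_rot: [-0.515, 0.857, -0.001, 0.001]
contact_force: [-0.2, 1.4, 6.7]
gripper_width: 31.6
grasp_force: 59.2
```

```bash
python3 - <<'E'
from h import *
go([359,-251.5,30],152.2)
E
```

```text
pos [ 360.7 -253.    33.5] clk 10.45 w 31.6 y-ang 152.0 tilt 0.2 j6 -0.25 F [-0.2  1.4  6.7] | az -0.2 then shift [-0.05  0.22  0.35] len 0.41
```

```bash
python3 - <<'E'
from h import *
p,d,cm=snap('wrist');a=p[100:384,100:412];b=snap('scene')[0][190:290,290:390]
a=cv2.resize(a,None,fx=1.4,fy=1.4);b=cv2.resize(b,(a.shape[0],a.shape[0]),interpolation=3)
cv2.imwrite('pics/w6.png',np.hstack([a,b])[:, :800,::-1])
E
```

View pics/w6.png

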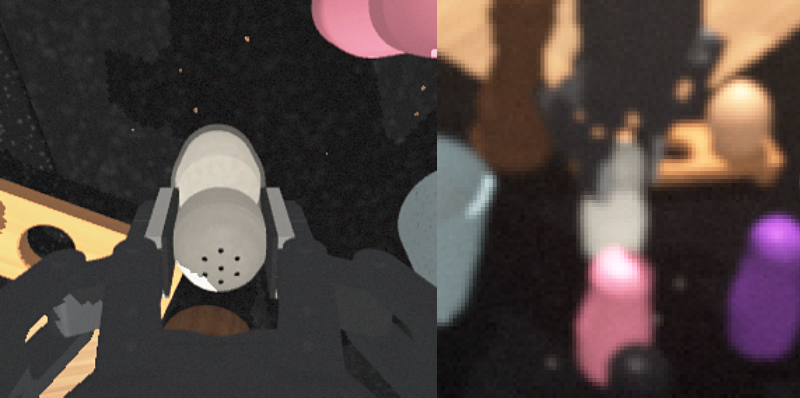

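The salt is centred between the pads, but gripped on its narrowing neck. I'll regrip lower.

send_rows:
  targets:
    - {"gripper": 0,"x": 0,"y": 0,"z": 0,"ax": 0,"ay": 0,"az": 0}
    - {"gripper": -0.5,"x": 0,"y": 0,"z": 0,"ax": 0,"ay": 0,"az": 0}
    - {"gripper": -0.5,"x": 0,"y": 0,"z": 0.6,"ax": 0,"ay": 0,"az": 0}
    - {"gripper": -0.5,"x": 0,"y": 0,"z": 0.6,"ax": 0,"ay": 0,"az": 0}
    - {"gripper": 1,"x": 0,"y": 0,"z": 0,"ax": 0,"ay": 0,"az": 0}

```text
clock: 10.97
position: [358.3, -252.2, 18.4]
ee_rot: [-0.515, 0.857, 0.001, -0.001]
contact_force: [-0.5, 0.3, -0.3]
gripper_width: 53.0
grasp_force: 0.0
```

send_rows:
  targets:
    - {"gripper": 1,"x": 0,"y": 0,"z": 0,"ax": 0,"ay": 0,"az": 0}
    - {"gripper": 1,"x": 0,"y": 0,"z": 0,"ax": 0,"ay": 0,"az": 0}
    - {"gripper": 1,"x": 0,"y": 0,"z": 0,"ax": 0,"ay": 0,"az": 0}
    - {"gripper": 1,"x": 0,"y": 0,"z": 0,"ax": 0,"ay": 0,"az": 0}
    - {"gripper": 1,"x": 0,"y": 0,"z": 0,"ax": 0,"ay": 0,"az": 0}

```text
clock: 11.38
position: [359.3, -252.5, 19.6]
ee_rot: [-0.515, 0.857, 0.0, -0.0]
contact_force: [0.2, -0.4, -0.7]
gripper_width: 35.1
grasp_force: 57.8
```

```bash
python3 - <<'E'
from h import *
go([359,-251.5,30],152.2)
E
```

```text
pos [ 359.3 -252.5   19.6] clk 11.38 w 35.1 y-ang 152.0 tilt 0.01 j6 -0.25 F [ 0.2 -0.4 -0.7] | az -0.2 then shift [-0.08  0.07 -1.04] len 1.04
```

```bash
cat > chk.py <<'E'
from h import *
import sys
x0=float(sys.argv[1]);lo,hi=float(sys.argv[2]),float(sys.argv[3])
p,r,s=pose();im,d,cm=snap('wrist');P=pts(d,cm);M=r.as_matrix()
L=(P-p)@M  # tool frame mm
k=(abs(L[...,1])<x0)&(abs(L[...,0])<50)&(P[...,2]>lo)&(P[...,2]<hi)&(d>0)
Q=L[k];W=P[k]
for a in np.arange(lo,hi,(hi-lo)/5):
    m=(W[:,2]>=a)&(W[:,2]<a+(hi-lo)/5)
    if m.sum()>20:print(a.round(1),m.sum(),'x',np.percentile(Q[m,0],[1,50,99]).round(1),'y',np.percentile(Q[m,1],[1,50,99]).round(1))
E
python3 chk.py 30 10 92
```

```text
10.0 385 x [-48.8  17.4  19.5] y [-23.4  -3.2  15.9]
26.4 980 x [ 5.5 16.3 19.6] y [-19.6  -1.   19.1]
42.8 1920 x [-3.  10.8 16.9] y [-28.6  -0.4  29. ]
59.2 2368 x [-8.8 10.2 13.5] y [-29.3  -1.8  29.3]
75.6 6062 x [-13.7   4.5  13.2] y [-27.9   1.9  27.9]
```

send_rows:
  targets:
    - {"gripper": 1,"x": 0,"y": 0,"z": -2,"ax": 0,"ay": 0,"az": 0}
    - {"gripper": 1,"x": 0,"y": 0,"z": -4,"ax": 0,"ay": 0,"az": 0}
    - {"gripper": 1,"x": 0,"y": 0,"z": -4,"ax": 0,"ay": 0,"az": 0}
    - {"gripper": 1,"x": 0,"y": 0,"z": -4,"ax": 0,"ay": 0,"az": 0}
    - {"gripper": 1,"x": 0,"y": 0,"z": -4,"ax": 0,"ay": 0,"az": 0}

```text
clock: 11.85
position: [358.6, -252.1, 201.5]
ee_rot: [-0.515, 0.857, 0.0, 0.0]
contact_force: [1.2, -0.9, -1.6]
gripper_width: 34.9
grasp_force: 58.4
```

send_rows:
  targets:
    - {"gripper": 1,"x": 0,"y": 0,"z": -4,"ax": 0,"ay": 0,"az": 0}
    - {"gripper": 1,"x": 0,"y": 0,"z": -2,"ax": 0,"ay": 0,"az": 0}
    - {"gripper": 1,"x": 0,"y": 0,"z": 0,"ax": 0,"ay": 0,"az": 0}

```text
clock: 12.1
position: [361.9, -253.6, 265.1]
ee_rot: [-0.515, 0.857, -0.005, 0.004]
contact_force: [0.1, 0.3, -0.9]
gripper_width: 34.7
grasp_force: 58.5
```

```bash
python3 - <<'E'
from h import *
go(mat(116,0,200),152)
E
```

```text
pos [ 361.9 -253.6  265.1] clk 12.1 w 34.7 y-ang 152.0 tilt 0.67 j6 -0.25 F [ 0.1  0.3 -0.9] | az 0.0 then shift [-56.15  13.96   6.43] len 58.21
```

send_rows:
  targets:
    - {"gripper": 1,"x": -2.5,"y": 0.62,"z": 0,"ax": 0,"ay": 0,"az": 0}
    - {"gripper": 1,"x": -3.8,"y": 0.95,"z": 0,"ax": 0,"ay": 0,"az": 0}
    - {"gripper": 1,"x": -3.8,"y": 0.95,"z": 0,"ax": 0,"ay": 0,"az": 0}
    - {"gripper": 1,"x": -3.8,"y": 0.95,"z": 0,"ax": 0,"ay": 0,"az": 0}
    - {"gripper": 1,"x": -3.8,"y": 0.95,"z": 0,"ax": 0,"ay": 0,"az": 0}

```text
clock: 12.52
position: [402.5, -73.8, 258.5]
ee_rot: [-0.515, 0.857, 0.001, -0.001]
contact_force: [1.4, -0.6, -1.5]
gripper_width: 34.9
grasp_force: 58.4
```

send_rows:
  targets:
    - {"gripper": 1,"x": -3.8,"y": 0.95,"z": 0,"ax": 0,"ay": 0,"az": 0}
    - {"gripper": 1,"x": -3.8,"y": 0.95,"z": 0,"ax": 0,"ay": 0,"az": 0}
    - {"gripper": 1,"x": -3.8,"y": 0.95,"z": 0,"ax": 0,"ay": 0,"az": 0}
    - {"gripper": 1,"x": -3.8,"y": 0.95,"z": 0,"ax": 0,"ay": 0,"az": 0}
    - {"gripper": 1,"x": -3.8,"y": 0.95,"z": 1,"ax": 0,"ay": 0,"az": 0}

```text
clock: 12.93
position: [451.0, 116.9, 250.1]
ee_rot: [-0.515, 0.857, -0.0, 0.001]
contact_force: [1.4, -0.5, -0.8]
gripper_width: 34.7
grasp_force: 58.4
```

send_rows:
  targets:
    - {"gripper": 1,"x": -3.8,"y": 0.95,"z": 1,"ax": 0,"ay": 0,"az": 0}
    - {"gripper": 1,"x": -3.8,"y": 0.95,"z": 1,"ax": 0,"ay": 0,"az": 0}
    - {"gripper": 1,"x": -3.8,"y": 0.95,"z": 1,"ax": 0,"ay": 0,"az": 0}
    - {"gripper": 1,"x": -3.8,"y": 0.95,"z": 1,"ax": 0,"ay": 0,"az": 0}
    - {"gripper": 1,"x": 0,"y": 0,"z": 2,"ax": 0,"ay": 0,"az": 0}

```text
clock: 13.35
position: [490.7, 273.0, 188.7]
ee_rot: [-0.517, 0.856, 0.0, 0.002]
contact_force: [1.4, 0.3, 0.2]
gripper_width: 35.2
grasp_force: 58.4
```

```bash
python3 - <<'E'
from h import *
go(mat(116,0,24),152)
E
```

```text
pos [490.7 273.  188.7] clk 13.35 w 35.2 y-ang 152.3 tilt 0.26 j6 -1.28 F [1.4 0.3 0.2] | az 0.3 then shift [-3.55  0.56 16.48] len 16.87
```

send_rows:
  targets:
    - {"gripper": 1,"x": -1.8,"y": 0.3,"z": 2,"ax": 0,"ay": 0,"az": 0}
    - {"gripper": 1,"x": -1.5,"y": 0.2,"z": 3,"ax": 0,"ay": 0,"az": 0}
    - {"gripper": 1,"x": 0,"y": 0,"z": 4,"ax": 0,"ay": 0,"az": 0}
    - {"gripper": 1,"x": 0,"y": 0,"z": 4,"ax": 0,"ay": 0,"az": 0}
    - {"gripper": 1,"x": 0,"y": 0,"z": 1.5,"ax": 0,"ay": 0,"az": 0}

```text
clock: 13.77
position: [495.2, 294.8, 37.3]
ee_rot: [-0.514, 0.858, -0.001, -0.006]
contact_force: [0.2, -0.2, -1.3]
gripper_width: 35.2
grasp_force: 58.4
```

send_rows:
  targets:
    - {"gripper": 1,"x": 0,"y": 0,"z": 0,"ax": 0,"ay": 0,"az": 0}
    - {"gripper": 1,"x": 0,"y": 0,"z": 0,"ax": 0,"ay": 0,"az": 0}

```text
clock: 13.93
position: [499.0, 297.4, 43.2]
ee_rot: [-0.515, 0.857, -0.001, -0.002]
contact_force: [0.7, 0.2, -0.8]
gripper_width: 34.9
grasp_force: 58.4
```

```bash
python3 - <<'E'
from h import *
go(mat(116,0,23),152)
E
```

```text
pos [499.  297.4  43.2] clk 13.93 w 34.9 y-ang 152.0 tilt 0.21 j6 -1.3 F [ 0.7  0.2 -0.8] | az 0.0 then shift [-1.08  0.11  2.01] len 2.29
```

send_rows:
  targets:
    - {"gripper": 1,"x": -0.5,"y": 0.1,"z": 0.6,"ax": 0,"ay": 0,"az": 0}
    - {"gripper": 1,"x": -0.5,"y": 0,"z": 0.7,"ax": 0,"ay": 0,"az": 0}
    - {"gripper": 1,"x": 0,"y": 0,"z": 0.4,"ax": 0,"ay": 0,"az": 0}
    - {"gripper": 1,"x": 0,"y": 0,"z": 0,"ax": 0,"ay": 0,"az": 0}
    - {"gripper": 1,"x": 0,"y": 0,"z": 0,"ax": 0,"ay": 0,"az": 0}

```text
clock: 14.35
position: [503.4, 307.5, 27.9]
ee_rot: [-0.515, 0.857, 0.0, 0.0]
contact_force: [0.4, -0.1, -0.8]
gripper_width: 35.3
grasp_force: 58.4
```

```bash
python3 - <<'E'
from h import *
go(mat(116,0,23),152)
E
python3 chk.py 30 3 100
```

```text
pos [503.4 307.5  27.9] clk 14.35 w 35.3 y-ang 152.0 tilt 0.01 j6 -1.31 F [ 0.4 -0.1 -0.8] | az 0.0 then shift [0.03 0.04 0.49] len 0.49
3.0 3620 x [-10.9  27.2  49.6] y [-29.6  -0.2  29.5]
22.4 617 x [ 5.4 17.4 19.7] y [-19.9  -1.2  19.3]
41.8 1649 x [ 4.1 13.9 18.9] y [-26.1  -0.4  27.7]
61.2 2797 x [-8.3 10.3 14.7] y [-29.4  -2.   29.3]
80.6 6517 x [-13.6   5.2  13.2] y [-28.2   1.9  28. ]
```

send_rows:
  targets:
    - {"gripper": 1,"x": 0,"y": 0,"z": 0.3,"ax": 0,"ay": 0,"az": 0}
    - {"gripper": 1,"x": 0,"y": 0,"z": 0.2,"ax": 0,"ay": 0,"az": 0}
    - {"gripper": 1,"x": 0,"y": 0,"z": 0,"ax": 0,"ay": 0,"az": 0}
    - {"gripper": 1,"x": 0,"y": 0,"z": 0,"ax": 0,"ay": 0,"az": 0}

```text
clock: 14.73
position: [503.4, 307.4, 22.7]
ee_rot: [-0.515, 0.857, 0.0, 0.0]
contact_force: [-0.2, -0.5, -1.6]
gripper_width: 34.8
grasp_force: 58.4
```

send_rows:
  targets:
    - {"gripper": 0.1,"x": 0,"y": 0,"z": 0,"ax": 0,"ay": 0,"az": 0}
    - {"gripper": -0.5,"x": 0,"y": 0,"z": 0,"ax": 0,"ay": 0,"az": 0}
    - {"gripper": -1,"x": 0,"y": 0,"z": 0,"ax": 0,"ay": 0,"az": 0}
    - {"gripper": -1,"x": 0,"y": 0,"z": -1,"ax": 0,"ay": 0,"az": 0}
    - {"gripper": -1,"x": 0,"y": 0,"z": -3,"ax": 0,"ay": 0,"az": 0}

```text
clock: 15.15
position: [500.9, 305.2, 59.4]
ee_rot: [-0.515, 0.857, -0.001, -0.005]
contact_force: [-0.4, 0.1, 0.1]
gripper_width: 84.2
grasp_force: 0.0
```

send_rows:
  targets:
    - {"gripper": -1,"x": 0,"y": 0,"z": -4,"ax": 0,"ay": 0,"az": 0}
    - {"gripper": -1,"x": 0,"y": 0,"z": -4,"ax": 0,"ay": 0,"az": 0}
    - {"gripper": -1,"x": 0,"y": 0,"z": -4,"ax": 0,"ay": 0,"az": 0}
    - {"gripper": -1,"x": 0,"y": 0,"z": -4,"ax": 0,"ay": 0,"az": 0}
    - {"gripper": -1,"x": 0,"y": 0,"z": 0,"ax": 0,"ay": 0,"az": 0}

```text
clock: 15.57
position: [507.5, 309.9, 234.0]
ee_rot: [-0.516, 0.857, 0.001, 0.01]
contact_force: [0.4, 0.8, 1.4]
gripper_width: 85.0
grasp_force: 0.0
```

```bash
python3 - <<'E'
from h import *
p,d,cm=snap('wrist');P=pts(d,cm)
for t in ('salt_mid','small_cup_mid'):
    for b in arm.boxes_of('wrist',t)[:2]:
        l,tp,w,h=[int(round(x)) for x in b['rect']];Q=P[tp:tp+h,l:l+w].reshape(-1,3);Q=Q[Q[:,2]>8]
        zt=np.percentile(Q[:,2],98);T=Q[Q[:,2]>zt-8]
        print(t,round(b['score'],2),(l,tp,w,h),zt.round(1),np.round(cv2.minEnclosingCircle(T[:,:2].astype(np.float32)),1) if 0 else (cv2.minEnclosingCircle(T[:,:2].astype(np.float32)),np.median(T,0)))
print(mat(116,0,0),mat(116,-108,0))
go([500,-250,230],120)
E
```

```text
salt_mid 0.89 (243, 138, 32, 45) 92.6 (((489.0451354980469, 281.9241943359375), 46.32670211791992), array([504.21023343, 308.21632158,  89.9343169 ]))
small_cup_mid 0.55 (211, 16, 51, 77) 58.6 (((466.2031555175781, 196.70553588867188), 43.929351806640625), array([468.00908945, 179.60682467,  56.68865735]))
[np.float64(502.98121220436997), np.float64(307.4084483373248), 0] [np.float64(478.50287100118965), np.float64(202.2190438711872), 0]
pos [503.1 307.4 223.7] clk 15.72 w 85.3 y-ang 152.0 tilt 0.1 j6 -1.31 F [-0.5 -0.1 -0.5] | az 32.0 then shift [ 28.14 -48.11  -0.72] len 55.74
```

```bash
python3 - <<'E'
from h import *
z=np.load('w5.npz');p,P=z['p'],z['P']
b=np.zeros(p.shape[:2],bool);b[120:160,18:142]=1
k=b&(p.min(2)>120)&(P[...,2]<30)&(P[...,2]>-15)
q=P[k][:,:2];r=cv2.minAreaRect(q.astype(np.float32));print(k.sum(),r,cv2.boxPoints(r).round().tolist(),np.median(P[k][:,2]))
c=np.array(r[0]);v=np.linalg.svd(q-q.mean(0),full_matrices=False)[2][0];t=(q-q.mean(0))@v;print(v,np.degrees(np.arctan2(v[1],v[0])),'mid',q.mean(0)+v*(t.min()+t.max())/2, np.ptp(t),(np.c_[q-q.mean(0)]@[-v[1],v[0]])[t>30].std(),(np.c_[q-q.mean(0)]@[-v[1],v[0]])[t<-30].std())
ang=np.degrees(np.arctan2(v[1],v[0]))
go([*(q.mean(0)+v*(t.min()+t.max())/2),200],ang+90)
E
```

```text
1134 ((543.0485229492188, -374.5480651855469), (29.23493194580078, 159.7381134033203), 57.44051742553711) [[468.0, -344.0], [602.0, -430.0], [618.0, -405.0], [484.0, -319.0]] 5.134461176179201
[-0.84624349  0.53279636] 147.8054110995663 mid [ 542.76906076 -375.08781704] 159.67187958758146 4.346906692976985 7.356630255270709
pos [503.1 307.4 223.7] clk 15.72 w 85.3 y-ang 152.0 tilt 0.1 j6 -1.31 F [-0.5 -0.1 -0.5] | az -85.8 then shift [39.72 55.64  2.26] len 68.4
```

send_rows:
  targets:
    - {"gripper": -1,"x": 0,"y": 0,"z": 0,"ax": 0,"ay": 0,"az": -7.15}
    - {"gripper": -1,"x": 0,"y": 0,"z": 0,"ax": 0,"ay": 0,"az": -7.15}
    - {"gripper": -1,"x": 0,"y": 0,"z": 0,"ax": 0,"ay": 0,"az": -7.15}
    - {"gripper": -1,"x": 0,"y": 0,"z": 0,"ax": 0,"ay": 0,"az": -7.15}
    - {"gripper": -1,"x": 0,"y": 0,"z": 0,"ax": 0,"ay": 0,"az": -7.15}

```text
clock: 16.13
position: [502.6, 306.7, 220.7]
ee_rot: [0.755, -0.655, -0.0, 0.002]
contact_force: [0.9, -0.5, -0.1]
gripper_width: 85.3
grasp_force: 0.0
```

send_rows:
  targets:
    - {"gripper": -1,"x": 0,"y": 0,"z": 0,"ax": 0,"ay": 0,"az": -7.15}
    - {"gripper": -1,"x": 0,"y": 0,"z": 0,"ax": 0,"ay": 0,"az": -7.15}
    - {"gripper": -1,"x": 0,"y": 0,"z": 0,"ax": 0,"ay": 0,"az": -7.15}
    - {"gripper": -1,"x": 0,"y": 0,"z": 0,"ax": 0,"ay": 0,"az": -7.15}
    - {"gripper": -1,"x": 0,"y": 0,"z": 0,"ax": 0,"ay": 0,"az": -7.15}

```text
clock: 16.55
position: [502.6, 306.7, 220.7]
ee_rot: [0.92, -0.392, -0.001, 0.002]
contact_force: [-0.9, -0.1, 0.3]
gripper_width: 85.6
grasp_force: 0.0
```

send_rows:
  targets:
    - {"gripper": -1,"x": 0,"y": 0,"z": 0,"ax": 0,"ay": 0,"az": -7.15}
    - {"gripper": -1,"x": 0,"y": 0,"z": 0,"ax": 0,"ay": 0,"az": -7.15}
    - {"gripper": -1,"x": 0,"y": 0,"z": 0,"ax": 0,"ay": 0,"az": 0}

```text
clock: 16.8
position: [502.7, 306.8, 220.9]
ee_rot: [0.961, -0.276, -0.001, 0.002]
contact_force: [0.2, -0.5, -0.0]
gripper_width: 85.4
grasp_force: 0.0
```

```bash
python3 - <<'E'
from h import *
go([549,-382,170],238)
E
```

```text
pos [502.7 306.8 220.9] clk 16.8 w 85.4 y-ang -122.1 tilt 0.22 j6 0.19 F [ 0.2 -0.5 -0. ] | az -0.1 then shift [40.44 55.94  5.25] len 69.22
```

send_rows:
  targets:
    - {"gripper": -1,"x": 2.35,"y": 3.25,"z": 0,"ax": 0,"ay": 0,"az": 0}
    - {"gripper": -1,"x": 2.35,"y": 3.25,"z": 0,"ax": 0,"ay": 0,"az": 0}
    - {"gripper": -1,"x": 2.35,"y": 3.25,"z": 0,"ax": 0,"ay": 0,"az": 0}
    - {"gripper": -1,"x": 2.35,"y": 3.25,"z": 0,"ax": 0,"ay": 0,"az": 0}
    - {"gripper": -1,"x": 2.35,"y": 3.25,"z": 0,"ax": 0,"ay": 0,"az": 0}

```text
clock: 17.22
position: [515.3, 105.3, 221.7]
ee_rot: [0.96, -0.279, -0.001, 0.001]
contact_force: [0.1, 0.1, 0.4]
gripper_width: 85.6
grasp_force: 0.0
```

send_rows:
  targets:
    - {"gripper": -1,"x": 2.35,"y": 3.25,"z": 0,"ax": 0,"ay": 0,"az": 0}
    - {"gripper": -1,"x": 2.35,"y": 3.25,"z": 0,"ax": 0,"ay": 0,"az": 0}
    - {"gripper": -1,"x": 2.35,"y": 3.25,"z": 0,"ax": 0,"ay": 0,"az": 0}
    - {"gripper": -1,"x": 2.35,"y": 3.25,"z": 0,"ax": 0,"ay": 0,"az": 0}
    - {"gripper": -1,"x": 2.35,"y": 3.25,"z": 0,"ax": 0,"ay": 0,"az": 0}

```text
clock: 17.63
position: [528.1, -94.8, 221.8]
ee_rot: [0.96, -0.279, -0.001, 0.0]
contact_force: [0.8, 0.6, -0.0]
gripper_width: 85.5
grasp_force: 0.0
```

send_rows:
  targets:
    - {"gripper": -1,"x": 2.35,"y": 3.25,"z": 0,"ax": 0,"ay": 0,"az": 0}
    - {"gripper": -1,"x": 2.35,"y": 3.25,"z": 0,"ax": 0,"ay": 0,"az": 0}
    - {"gripper": -1,"x": 2.35,"y": 3.25,"z": 0,"ax": 0,"ay": 0,"az": 0}
    - {"gripper": -1,"x": 2.35,"y": 3.25,"z": 0,"ax": 0,"ay": 0,"az": 0}
    - {"gripper": -1,"x": 2.35,"y": 3.25,"z": 0,"ax": 0,"ay": 0,"az": 0}

```text
clock: 18.05
position: [541.0, -294.8, 221.5]
ee_rot: [0.96, -0.279, -0.001, -0.0]
contact_force: [1.1, 0.6, -0.5]
gripper_width: 85.6
grasp_force: 0.0
```

send_rows:
  targets:
    - {"gripper": -1,"x": 2.35,"y": 3.25,"z": 1,"ax": 0,"ay": 0,"az": 0}
    - {"gripper": -1,"x": 2.35,"y": 3.25,"z": 2,"ax": 0,"ay": 0,"az": 0}
    - {"gripper": -1,"x": 0,"y": 0,"z": 2,"ax": 0,"ay": 0,"az": 0}
    - {"gripper": -1,"x": 0,"y": 0,"z": 0,"ax": 0,"ay": 0,"az": 0}
    - {"gripper": -1,"x": 0,"y": 0,"z": 0,"ax": 0,"ay": 0,"az": 0}

```text
clock: 18.47
position: [545.5, -370.0, 171.7]
ee_rot: [0.96, -0.279, -0.003, -0.0]
contact_force: [-0.4, -0.4, 0.5]
gripper_width: 85.6
grasp_force: 0.0
```

```bash
cat > sp.py <<'E'
from h import *
def spoon(name=None,zc=5):
    p,d,cm=snap('wrist',name);P=pts(d,cm);bx=arm.boxes_of('wrist','teaspoon_mid')[:2];print([(round(b['score'],2),np.round(b['rect'])) for b in bx])
    l,t,w,h=[int(round(x)) for x in bx[0]['rect']];m=np.zeros(d.shape,bool);m[max(0,t-4):t+h+4,max(0,l-4):l+w+4]=1
    k=m&(p.min(2)>110)&(abs(P[...,2]-zc)<18)
    n,lb,st,_=cv2.connectedComponentsWithStats(k.astype(np.uint8));k=lb==1+st[1:,4].argmax()
    q=P[k][:,:2].astype(np.float32);r=cv2.minAreaRect(q);B=cv2.boxPoints(r)
    e=max([B[1]-B[0],B[2]-B[1]],key=np.linalg.norm);v=e/np.linalg.norm(e);s=(q-np.array(r[0]))@np.array([-v[1],v[0]]);u=(q-np.array(r[0]))@v
    if np.ptp(s[u>25])<np.ptp(s[u<-25]): v=-v
    a=np.degrees(np.arctan2(v[1],v[0]));print('spoon',k.sum(),r,'bowl dir',a.round(1),'z',np.median(P[k][:,2]).round(1));return np.array(r[0]),a
E
python3 - <<'E'
from sp import *
c,a=spoon('w7.png');go([*c,100],a+90)
E
```

```text
[]Traceback (most recent call last):
  File "<stdin>", line 2, in <module>
  File "sp.py", line 4, in spoon
    l,t,w,h=[int(round(x)) for x in bx[0]['rect']];m=np.zeros(d.shape,bool);m[max(0,t-4):t+h+4,max(0,l-4):l+w+4]=1
                                    ~~^^^
IndexError: list index out of range
```

View pics/w7.png

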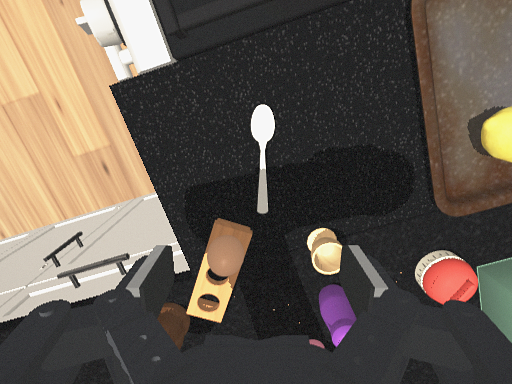

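The spoon lies near vertical from bowl (262,105) to tip (263,213), with the egg at (226,255) and the egg cup at (325,250). The detector missed the spoon, so I'll use a window.

```bash
sed -i "s/def spoon(name=None,zc=5):/def spoon(name=None,zc=5,box=None):/; s/^    l,t,w,h=.*bx\[0\]/    if box: bx=[{'rect':box,'score':0}]\n&/" sp.py; python3 - <<'E'
from sp import *
c,a=spoon(None,5,(235,95,55,125));go([*c,100],a+90)
E
```

```text
[(0.79, array([254., 108.,  23., 108.]))]
spoon 1238 ((547.698974609375, -380.30865478515625), (26.79886245727539, 130.60003662109375), 59.342369079589844) bowl dir -30.7 z 5.3
pos [ 547.9 -369.4  176.1] clk 18.67 w 85.2 y-ang -122.1 tilt 0.17 j6 1.36 F [0.2 0.6 0.2] | az -1.5 then shift [0.52 0.94 7.61] len 7.68
```

send_rows:
  targets:
    - {"gripper": -1,"x": 0.5,"y": 0.9,"z": 2,"ax": 0,"ay": 0,"az": -1.4}
    - {"gripper": -0.6,"x": 0,"y": 0,"z": 4,"ax": 0,"ay": 0,"az": 0}
    - {"gripper": -0.4,"x": 0,"y": 0,"z": 4,"ax": 0,"ay": 0,"az": 0}
    - {"gripper": -0.2,"x": 0,"y": 0,"z": 3,"ax": 0,"ay": 0,"az": 0}
    - {"gripper": -0.2,"x": 0,"y": 0,"z": 0,"ax": 0,"ay": 0,"az": 0}

```text
clock: 19.08
position: [542.5, -377.3, 38.2]
ee_rot: [0.964, -0.266, -0.006, -0.002]
contact_force: [-0.7, -0.0, -0.3]
gripper_width: 50.9
grasp_force: 0.0
```

send_rows:
  targets:
    - {"gripper": -0.2,"x": 0,"y": 0,"z": 0,"ax": 0,"ay": 0,"az": 0}
    - {"gripper": -0.2,"x": 0,"y": 0,"z": 0,"ax": 0,"ay": 0,"az": 0}

```text
clock: 19.25
position: [548.5, -381.0, 47.3]
ee_rot: [0.964, -0.265, 0.002, 0.001]
contact_force: [1.2, -0.4, 0.4]
gripper_width: 51.2
grasp_force: 0.0
```

```bash
python3 - <<'E'
from h import *
go([547.7,-380.3,3],59.3)
E
```

```text
pos [ 548.5 -381.    47.3] clk 19.25 w 51.2 y-ang -120.7 tilt 0.3 j6 1.4 F [ 1.2 -0.4  0.4] | az -0.0 then shift [-0.13 -0.02  4.43] len 4.43
```

send_rows:
  targets:
    - {"gripper": -0.2,"x": 0,"y": 0,"z": 1.6,"ax": 0,"ay": 0,"az": 0}
    - {"gripper": -0.2,"x": 0,"y": 0,"z": 1.5,"ax": 0,"ay": 0,"az": 0}
    - {"gripper": -0.2,"x": 0,"y": 0,"z": 0.8,"ax": 0,"ay": 0,"az": 0}
    - {"gripper": -0.2,"x": 0,"y": 0,"z": 0.2,"ax": 0,"ay": 0,"az": 0}
    - {"gripper": -0.2,"x": 0,"y": 0,"z": 0,"ax": 0,"ay": 0,"az": 0}

```text
clock: 19.67
position: [547.2, -380.8, 4.5]
ee_rot: [0.964, -0.265, 0.001, 0.0]
contact_force: [-0.3, 0.2, 0.7]
gripper_width: 51.1
grasp_force: 0.0
```

send_rows:
  targets:
    - {"gripper": 0.3,"x": 0,"y": 0,"z": 0,"ax": 0,"ay": 0,"az": 0}
    - {"gripper": 1,"x": 0,"y": 0,"z": 0,"ax": 0,"ay": 0,"az": 0}
    - {"gripper": 1,"x": 0,"y": 0,"z": 0,"ax": 0,"ay": 0,"az": 0}
    - {"gripper": 1,"x": 0,"y": 0,"z": 0,"ax": 0,"ay": 0,"az": 0}
    - {"gripper": 1,"x": 0,"y": 0,"z": 0,"ax": 0,"ay": 0,"az": 0}

```text
clock: 20.08
position: [546.5, -380.6, 3.5]
ee_rot: [0.964, -0.266, 0.0, 0.0]
contact_force: [0.2, 0.2, 0.8]
gripper_width: 0.1
grasp_force: 0.0
```

```bash
python3 - <<'E'
from h import *
p,d,cm=snap('wrist','w8.png')
E
```

```text
(no output)
```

View pics/w8.png

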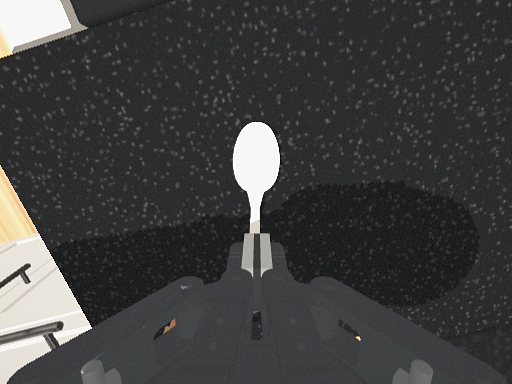

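The fingers closed at z≈3.5, just above the thin handle. I'll part them to about 27 mm and go lower until there is light contact.

send_rows:
  targets:
    - {"gripper": 1,"x": 0,"y": 0,"z": -1.5,"ax": 0,"ay": 0,"az": 0}
    - {"gripper": 0.3,"x": 0.1,"y": 0,"z": 0,"ax": 0,"ay": 0,"az": 0}
    - {"gripper": 0.3,"x": 0,"y": 0,"z": 0,"ax": 0,"ay": 0,"az": 0}
    - {"gripper": 0.3,"x": 0,"y": 0,"z": 0,"ax": 0,"ay": 0,"az": 0}
    - {"gripper": 0.3,"x": 0,"y": 0,"z": 0.8,"ax": 0,"ay": 0,"az": 0}

```text
clock: 20.55
position: [548.0, -381.4, 10.9]
ee_rot: [0.964, -0.265, 0.001, 0.0]
contact_force: [0.7, 0.1, 0.1]
gripper_width: 30.3
grasp_force: 0.0
```

send_rows:
  targets:
    - {"gripper": 0.3,"x": 0,"y": 0,"z": 0.7,"ax": 0,"ay": 0,"az": 0}
    - {"gripper": 0.3,"x": 0,"y": 0,"z": 0.1,"ax": 0,"ay": 0,"az": 0}
    - {"gripper": 0.3,"x": 0,"y": 0,"z": 0,"ax": 0,"ay": 0,"az": 0}
    - {"gripper": 0.3,"x": 0,"y": 0,"z": 0.1,"ax": 0,"ay": 0,"az": 0}
    - {"gripper": 0.3,"x": 0,"y": 0,"z": 0,"ax": 0,"ay": 0,"az": 0}

```text
clock: 20.97
position: [547.2, -381.0, 0.8]
ee_rot: [0.964, -0.266, -0.0, 0.0]
contact_force: [-0.5, 0.1, 0.4]
gripper_width: 30.0
grasp_force: 0.0
```

```bash
python3 - <<'E'
from h import *
go([547.7,-380.3,1],59.3)
E
```

```text
pos [ 547.2 -381.     0.8] clk 20.97 w 30.0 y-ang -120.8 tilt 0.02 j6 1.4 F [-0.5  0.1  0.4] | az -0.1 then shift [ 0.01 -0.09 -0.02] len 0.09
```

send_rows:
  targets:
    - {"gripper": 0.3,"x": 0,"y": 0,"z": 0.1,"ax": 0,"ay": 0,"az": 0}
    - {"gripper": 0.3,"x": 0,"y": 0,"z": 0,"ax": 0,"ay": 0,"az": 0}
    - {"gripper": 0.3,"x": 0,"y": 0,"z": 0.05,"ax": 0,"ay": 0,"az": 0}
    - {"gripper": 0.3,"x": 0,"y": 0,"z": 0,"ax": 0,"ay": 0,"az": 0}

```text
clock: 21.3
position: [547.2, -381.0, -0.3]
ee_rot: [0.964, -0.266, 0.0, -0.0]
contact_force: [0.3, 1.0, 1.1]
gripper_width: 29.8
grasp_force: 0.0
```

send_rows:
  targets:
    - {"gripper": 0.4,"x": 0,"y": 0,"z": 0,"ax": 0,"ay": 0,"az": 0}
    - {"gripper": 0.4,"x": 0,"y": 0,"z": 0,"ax": 0,"ay": 0,"az": 0}

```text
clock: 21.47
position: [547.2, -381.0, -0.3]
ee_rot: [0.964, -0.266, 0.0, 0.0]
contact_force: [0.2, -0.1, 0.1]
gripper_width: 25.6
grasp_force: 0.0
```

send_rows:
  targets:
    - {"gripper": 0.5,"x": 0,"y": 0,"z": 0,"ax": 0,"ay": 0,"az": 0}
    - {"gripper": 0.6,"x": 0,"y": 0,"z": 0,"ax": 0,"ay": 0,"az": 0}
    - {"gripper": 0.6,"x": 0,"y": 0,"z": 0,"ax": 0,"ay": 0,"az": 0}
    - {"gripper": 0.6,"x": 0,"y": 0,"z": 0,"ax": 0,"ay": 0,"az": 0}

```text
clock: 21.8
position: [547.1, -381.0, -0.4]
ee_rot: [0.964, -0.266, -0.0, -0.0]
contact_force: [0.5, 0.3, 0.1]
gripper_width: 17.3
grasp_force: 0.0
```

send_rows:
  targets:
    - {"gripper": 1,"x": 0,"y": 0,"z": 0,"ax": 0,"ay": 0,"az": 0}
    - {"gripper": 1,"x": 0,"y": 0,"z": 0,"ax": 0,"ay": 0,"az": 0}
    - {"gripper": 1,"x": 0,"y": 0,"z": 0,"ax": 0,"ay": 0,"az": 0}

```text
clock: 22.05
position: [547.2, -381.0, -0.4]
ee_rot: [0.964, -0.266, 0.0, 0.0]
contact_force: [0.0, 0.3, -0.3]
gripper_width: 0.1
grasp_force: 0.0
```

```bash
python3 - <<'E'
from h import *
p,d,cm=snap('wrist');cv2.imwrite('pics/w9.png',cv2.resize(p[100:300,180:340,::-1],None,fx=3,fy=3))
E
```

```text
(no output)
```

View pics/w9.png

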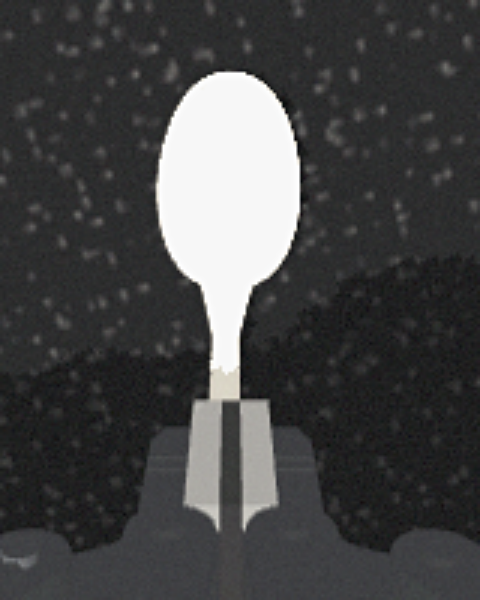

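send_rows:
  targets:
    - {"gripper": 1,"x": 0,"y": 0,"z": 0.1,"ax": 0,"ay": 0,"az": 0}
    - {"gripper": 1,"x": 0,"y": 0,"z": 0,"ax": 0,"ay": 0,"az": 0}
    - {"gripper": 1,"x": 0,"y": 0,"z": 0,"ax": 0,"ay": 0,"az": 0}

```text
clock: 22.35
position: [547.1, -380.9, -1.5]
ee_rot: [0.964, -0.266, -0.0, -0.0]
contact_force: [0.6, -0.0, -0.4]
gripper_width: 0.0
grasp_force: 0.0
```

```bash
python3 - <<'E'
from h import *
p,r,s=pose();im,d,cm=snap('wrist');P=pts(d,cm);L=(P-p)@r.as_matrix()
k=(im.min(2)>130)&(abs(L[...,1])<16)&(L[...,0]>12)&(L[...,0]<75)
for a in range(12,72,6):
    m=k&(L[...,0]>=a)&(L[...,0]<a+6)
    if m.sum()>5:print(a,m.sum(),'z',np.percentile(P[m][:,2],[5,50,95]).round(1),'y',np.percentile(L[m][:,1],[2,98]).round(1))
# finger tips
k=(abs(L[...,1])<12)&(L[...,0]<14)&(L[...,0]>5)&(d>0);print('tips z',np.percentile(P[k][:,2],[1,5,20,50]).round(1),p)
E
```

```text
12 97 z [ 9.4 10.7 12. ] y [-4.2  1. ]
18 148 z [ 7.7  9.2 10.6] y [-6.2  2.7]
24 299 z [0.5 6.6 8.6] y [-10.3   7.9]
30 451 z [1.9 4.3 6.7] y [-12.6  10.5]
36 496 z [1.  3.1 6.2] y [-13.7  11.7]
42 498 z [0.8 2.9 6.3] y [-13.6  11.9]
48 472 z [1.3 3.5 6.4] y [-12.8  11.3]
54 417 z [2.8 5.1 7.1] y [-11.1   9.9]
60 244 z [5.  6.9 8.4] y [-8.2  6.9]
tips z [-0.7  0.4 42.  72.2] [ 547.12626116 -380.94947104   -1.52922804]
```

```bash
python3 - <<'E'
from h import *
p,r,s=pose();im,d,cm=snap('wrist');P=pts(d,cm);L=(P-p)@r.as_matrix()
for c in (248,256,257,266):
  for v in range(226,282,5): print(c,v,L[v,c].round(1),im[v,c],end=' | ')
  print()
E
```

```text
248 226 [ 3.1 -5.7 -1.8] [31 32 36] | 248 231 [-0.9 -5.8 -0.5] [27 30 30] | 248 236 [  9.6  -4.9 -28.8] [173 172 168] | 248 241 [ 10.4  -4.7 -36.2] [174 172 167] | 248 246 [ 10.   -4.6 -40.5] [173 169 166] | 248 251 [ 10.   -4.5 -45.4] [172 170 167] | 248 256 [ 10.2  -4.3 -50.4] [172 170 166] | 248 261 [ 10.4  -4.2 -55.1] [172 172 167] | 248 266 [ 10.2  -4.1 -58.6] [171 168 163] | 248 271 [ 11.2  -3.9 -64. ] [100 102  98] | 248 276 [ 11.   -3.9 -67.1] [61 62 64] | 248 281 [ 11.3  -3.7 -71. ] [62 61 66] | 
256 226 [  8.4  -0.8 -13.4] [217 213 197] | 256 231 [  4.7  -0.8 -12.3] [218 215 201] | 256 236 [ 10.7  -0.7 -31.2] [57 56 53] | 256 241 [ 10.3  -0.7 -35.9] [54 55 52] | 256 246 [ 10.4  -0.7 -41.3] [57 62 58] | 256 251 [ 10.7  -0.7 -46.7] [55 57 53] | 256 256 [ 10.6  -0.7 -51.1] [60 59 58] | 256 261 [  9.7  -0.7 -53.9] [64 61 63] | 256 266 [ 10.2  -0.7 -58.6] [62 62 60] | 256 271 [  8.7  -0.7 -60.1] [75 74 76] | 256 276 [  6.1  -0.7 -59.9] [74 71 73] | 256 281 [  3.8  -0.7 -60.1] [69 64 64] | 
257 226 [  8.   -0.2 -12.7] [216 211 197] | 257 231 [  4.9  -0.2 -12.8] [220 213 201] | 25
[... 215 characters left out ...]
.1  -0.3 -54.4] [56 63 58] | 257 266 [  9.7  -0.3 -57.9] [52 55 54] | 257 271 [  8.7  -0.3 -60.1] [71 68 70] | 257 276 [  6.5  -0.3 -60.4] [72 70 70] | 257 281 [  3.6  -0.3 -59.9] [69 66 67] | 
266 226 [ 3.2  5.4 -2.1] [32 35 30] | 266 231 [-0.8  5.5 -0.6] [29 29 32] | 266 236 [ 10.2   4.4 -30.1] [172 171 167] | 266 241 [ 10.3   4.3 -35.9] [174 171 167] | 266 246 [ 10.3   4.1 -41.1] [169 169 164] | 266 251 [ 10.    4.  -45.4] [172 170 165] | 266 256 [  9.5   3.8 -49.2] [171 168 165] | 266 261 [ 10.    3.7 -54.3] [171 170 163] | 266 266 [ 10.2   3.5 -58.7] [169 168 165] | 266 271 [ 11.    3.4 -63.7] [58 57 60] | 266 276 [ 11.1   3.2 -67.3] [63 62 67] | 266 281 [ 11.9   3.1 -71.7] [61 60 66] |
```

The depth shows the visible fingertips about 28 mm behind the reported TCP, so they are still roughly 27 mm above the table. The handle arches at z≈10. I'll open and descend by depth and force.

send_rows:
  targets:
    - {"gripper": 0.3,"x": 0,"y": 0,"z": 0,"ax": 0,"ay": 0,"az": 0}
    - {"gripper": 0.3,"x": 0,"y": 0,"z": 0,"ax": 0,"ay": 0,"az": 0}
    - {"gripper": 0.3,"x": 0,"y": 0,"z": 0,"ax": 0,"ay": 0,"az": 0}
    - {"gripper": 0.3,"x": 0,"y": 0,"z": 0.5,"ax": 0,"ay": 0,"az": 0}
    - {"gripper": 0.3,"x": 0,"y": 0,"z": 0.5,"ax": 0,"ay": 0,"az": 0}

```text
clock: 22.87
position: [547.4, -381.0, -11.5]
ee_rot: [0.964, -0.266, 0.0, 0.0]
contact_force: [-0.3, 1.1, -0.1]
gripper_width: 29.8
grasp_force: 0.0
```

```bash
cat > tip.py <<'E'
from h import *
p,r,s=pose();im,d,cm=snap('wrist');P=pts(d,cm);L=(P-p)@r.as_matrix()
k=(d>0)&(abs(L[...,0]-10.5)<2.5)&(abs(L[...,1])<70)&(L[...,2]<-8)&(P[...,2]>3)&(L[...,2]>-60)
for lo,hi in((-70,0),(0,70)):
    m=k&(L[...,1]>lo)&(L[...,1]<hi);q=L[m];q=q[q[:,2]>np.sort(q[:,2])[-8]];print('side',q.mean(0).round(1),'world z',(p[2]-q[:,2].mean()).round(1))
print(p.round(1),s['gripper_width'],s['contact_force'])
E
python3 tip.py
```

```text
side [ 10.5  -2.1 -21.2] world z 9.8
side [ 10.5   0.8 -22. ] world z 10.5
[ 547.4 -381.   -11.5] 29.842770762053906 [-0.31842164  1.07837641 -0.06914381]
```

```bash
sed -i 's/((-70,0),(0,70))/((-70,-9),(9,70))/' tip.py; python3 tip.py
```

```text
side [ 10.  -18.9 -27.4] world z 14.4
side [  9.8  17.  -27.7] world z 14.7
[ 546.4 -380.5  -13. ] 29.948124807166476 [-0.41707941  0.33681621 -1.53048377]
```

send_rows:
  targets:
    - {"gripper": 0.3,"x": 0,"y": 0,"z": 0.4,"ax": 0,"ay": 0,"az": 0}
    - {"gripper": 0.3,"x": 0,"y": 0,"z": 0.3,"ax": 0,"ay": 0,"az": 0}
    - {"gripper": 0.3,"x": 0,"y": 0,"z": 0,"ax": 0,"ay": 0,"az": 0}
    - {"gripper": 0.3,"x": 0,"y": 0,"z": 0,"ax": 0,"ay": 0,"az": 0}

```text
clock: 23.3
position: [547.0, -380.9, -18.8]
ee_rot: [0.964, -0.266, -0.0, -0.0]
contact_force: [0.3, 0.9, 0.0]
gripper_width: 30.1
grasp_force: 0.0
```

```bash
python3 tip.py
```

```text
side [ 10.1 -18.1 -27.5] world z 8.8
side [  9.9  17.1 -27.4] world z 8.7
[ 547.  -380.9  -18.8] 30.057978199857136 [0.34258041 0.88529953 0.02671053]
```

send_rows:
  targets:
    - {"gripper": 0.3,"x": 0,"y": 0,"z": 0.3,"ax": 0,"ay": 0,"az": 0}
    - {"gripper": 0.3,"x": 0,"y": 0,"z": 0.1,"ax": 0,"ay": 0,"az": 0}
    - {"gripper": 0.3,"x": 0,"y": 0,"z": 0,"ax": 0,"ay": 0,"az": 0}
    - {"gripper": 0.6,"x": 0,"y": 0,"z": 0,"ax": 0,"ay": 0,"az": 0}
    - {"gripper": 1,"x": 0,"y": 0,"z": 0,"ax": 0,"ay": 0,"az": 0}

```text
clock: 23.77
position: [547.5, -381.1, -22.1]
ee_rot: [0.964, -0.265, 0.0, 0.0]
contact_force: [-0.3, 0.3, -0.4]
gripper_width: 17.8
grasp_force: 58.4
```

send_rows:
  targets:
    - {"gripper": 1,"x": 0,"y": 0,"z": 0,"ax": 0,"ay": 0,"az": 0}
    - {"gripper": 1,"x": 0,"y": 0,"z": 0,"ax": 0,"ay": 0,"az": 0}
    - {"gripper": 1,"x": 0,"y": 0,"z": 0,"ax": 0,"ay": 0,"az": 0}

```text
clock: 24.02
position: [547.4, -381.1, -22.1]
ee_rot: [0.964, -0.266, 0.0, 0.0]
contact_force: [0.4, 0.3, 1.8]
gripper_width: 17.9
grasp_force: 58.8
```

```bash
python3 tip.py
```

```text
side [ 10.2 -13.2 -26.6] world z 4.5
side [ 10.1  13.5 -26.6] world z 4.5
[ 547.4 -381.1  -22.1] 17.94582418411885 [0.42488288 0.349759   1.8043657 ]
```

The spoon is gripped at 17.9 mm with the tips at z≈4.5.

send_rows:
  targets:
    - {"gripper": 1,"x": 0,"y": 0,"z": -2,"ax": 0,"ay": 0,"az": 0}
    - {"gripper": 1,"x": 0,"y": 0,"z": -4,"ax": 0,"ay": 0,"az": 0}
    - {"gripper": 1,"x": 0,"y": 0,"z": -4,"ax": 0,"ay": 0,"az": -5.9}
    - {"gripper": 1,"x": 0,"y": 0,"z": -4,"ax": 0,"ay": 0,"az": -5.9}
    - {"gripper": 1,"x": 0,"y": 0,"z": -4,"ax": 0,"ay": 0,"az": -5.9}

```text
clock: 24.48
position: [546.6, -380.7, 159.1]
ee_rot: [0.994, -0.112, -0.0, -0.0]
contact_force: [1.3, 0.1, -0.1]
gripper_width: 18.4
grasp_force: 58.5
```

```bash
python3 - <<'E'
from h import *
go(mat(0,-107,160),-103.1)
E
```

```text
pos [ 546.6 -380.7  159.1] clk 24.48 w 18.4 y-ang -102.8 tilt 0.06 j6 1.71 F [ 1.3  0.1 -0.1] | az 0.3 then shift [-3.144e+01 -5.533e+01 -4.000e-02] len 63.64
```

send_rows:
  targets:
    - {"gripper": 1,"x": -1.2,"y": -2.1,"z": -2,"ax": 0,"ay": 0,"az": 0}
    - {"gripper": 1,"x": -1.9,"y": -3.35,"z": -1,"ax": 0,"ay": 0,"az": 0}
    - {"gripper": 1,"x": -1.9,"y": -3.35,"z": -1,"ax": 0,"ay": 0,"az": 0}
    - {"gripper": 1,"x": -1.9,"y": -3.35,"z": 0,"ax": 0,"ay": 0,"az": 0}
    - {"gripper": 1,"x": -1.9,"y": -3.35,"z": 0,"ax": 0,"ay": 0,"az": 0}

```text
clock: 24.9
position: [495.8, -208.7, 198.1]
ee_rot: [0.993, -0.114, 0.001, -0.0]
contact_force: [1.1, 0.7, -0.7]
gripper_width: 18.1
grasp_force: 58.5
```

send_rows:
  targets:
    - {"gripper": 1,"x": -1.9,"y": -3.35,"z": 0,"ax": 0,"ay": 0,"az": 0}
    - {"gripper": 1,"x": -1.9,"y": -3.35,"z": 0,"ax": 0,"ay": 0,"az": 0}
    - {"gripper": 1,"x": -1.9,"y": -3.35,"z": 0,"ax": 0,"ay": 0,"az": 0}
    - {"gripper": 1,"x": -1.9,"y": -3.35,"z": 0,"ax": 0,"ay": 0,"az": 0}
    - {"gripper": 1,"x": -1.9,"y": -3.35,"z": 0,"ax": 0,"ay": 0,"az": 0}

```text
clock: 25.32
position: [440.8, -24.0, 197.5]
ee_rot: [0.993, -0.114, -0.0, -0.0]
contact_force: [1.3, 1.4, -0.1]
gripper_width: 18.3
grasp_force: 58.5
```

send_rows:
  targets:
    - {"gripper": 1,"x": -1.9,"y": -3.35,"z": 0,"ax": 0,"ay": 0,"az": 0}
    - {"gripper": 1,"x": -1.9,"y": -3.35,"z": 0,"ax": 0,"ay": 0,"az": 0}
    - {"gripper": 1,"x": -1.9,"y": -3.35,"z": 0,"ax": 0,"ay": 0,"az": 0}
    - {"gripper": 1,"x": -1.9,"y": -3.35,"z": 0,"ax": 0,"ay": 0,"az": 0}
    - {"gripper": 1,"x": -1.9,"y": -3.35,"z": 0,"ax": 0,"ay": 0,"az": 0}

```text
clock: 25.73
position: [386.2, 160.7, 197.7]
ee_rot: [0.993, -0.114, 0.0, -0.0]
contact_force: [0.5, 0.0, 0.4]
gripper_width: 17.9
grasp_force: 58.5
```

send_rows:
  targets:
    - {"gripper": 1,"x": -1.9,"y": -3.35,"z": 1,"ax": 0,"ay": 0,"az": 0}
    - {"gripper": 1,"x": 0,"y": 0,"z": 0,"ax": 0,"ay": 0,"az": 0}
    - {"gripper": 1,"x": 0,"y": 0,"z": 0,"ax": 0,"ay": 0,"az": 0}

```text
clock: 25.98
position: [375.4, 197.5, 187.0]
ee_rot: [0.994, -0.112, -0.001, 0.001]
contact_force: [0.6, -0.4, -0.7]
gripper_width: 17.8
grasp_force: 58.6
```

```bash
python3 - <<'E'
from h import *
go(mat(0,-107,10),-103.1)
E
```

```text
pos [375.4 197.5 187. ] clk 25.98 w 17.8 y-ang -102.9 tilt 0.09 j6 0.48 F [ 0.6 -0.4 -0.7] | az 0.2 then shift [-1.65 -2.92 17.7 ] len 18.02
```

send_rows:
  targets:
    - {"gripper": 1,"x": -0.8,"y": -1.5,"z": 2,"ax": 0,"ay": 0,"az": 0}
    - {"gripper": 1,"x": -0.85,"y": -1.4,"z": 3.5,"ax": 0,"ay": 0,"az": 0}
    - {"gripper": 1,"x": 0,"y": 0,"z": 4,"ax": 0,"ay": 0,"az": 0}
    - {"gripper": 1,"x": 0,"y": 0,"z": 4,"ax": 0,"ay": 0,"az": 0}
    - {"gripper": 1,"x": 0,"y": 0,"z": 3,"ax": 0,"ay": 0,"az": 0}

```text
clock: 26.4
position: [366.5, 226.2, 20.5]
ee_rot: [0.993, -0.115, -0.001, 0.001]
contact_force: [-0.2, -0.4, -0.7]
gripper_width: 18.2
grasp_force: 58.6
```

send_rows:
  targets:
    - {"gripper": 1,"x": 0,"y": 0,"z": 0,"ax": 0,"ay": 0,"az": 0}
    - {"gripper": 1,"x": 0,"y": 0,"z": 0,"ax": 0,"ay": 0,"az": 0}
    - {"gripper": 1,"x": 0,"y": 0,"z": 0,"ax": 0,"ay": 0,"az": 0}

```text
clock: 26.65
position: [368.4, 228.7, 24.1]
ee_rot: [0.993, -0.114, 0.001, -0.001]
contact_force: [-0.2, 0.7, 0.6]
gripper_width: 18.2
grasp_force: 58.6
```

```bash
python3 - <<'E'
from h import *
go(mat(0,-107,-18.5),-103.1)
E
```

```text
pos [368.4 228.7  24.1] clk 26.65 w 18.2 y-ang -103.1 tilt 0.16 j6 0.41 F [-0.2  0.7  0.6] | az -0.0 then shift [-0.28 -0.    4.26] len 4.27
```

send_rows:
  targets:
    - {"gripper": 1,"x": -0.2,"y": 0,"z": 1.5,"ax": 0,"ay": 0,"az": 0}
    - {"gripper": 1,"x": 0,"y": 0,"z": 1.5,"ax": 0,"ay": 0,"az": 0}
    - {"gripper": 1,"x": 0,"y": 0,"z": 0.8,"ax": 0,"ay": 0,"az": 0}
    - {"gripper": 1,"x": 0,"y": 0,"z": 0,"ax": 0,"ay": 0,"az": 0}
    - {"gripper": 1,"x": 0,"y": 0,"z": 0,"ax": 0,"ay": 0,"az": 0}

```text
clock: 27.07
position: [365.9, 229.3, -14.2]
ee_rot: [0.993, -0.114, 0.001, -0.001]
contact_force: [0.2, 0.3, 1.5]
gripper_width: 18.4
grasp_force: 58.6
```

```bash
python3 - <<'E'
from h import *
go(mat(0,-107,-18.5),-103.1)
E
```

```text
pos [365.9 229.3 -14.2] clk 27.07 w 18.4 y-ang -103.1 tilt 0.13 j6 0.4 F [0.2 0.3 1.5] | az 0.0 then shift [-0.02 -0.01  0.43] len 0.43
```

Lower a further 4 mm, release with a small opening to keep clear of the plate, then rise.

send_rows:
  targets:
    - {"gripper": 1,"x": 0,"y": 0,"z": 0.25,"ax": 0,"ay": 0,"az": 0}
    - {"gripper": 1,"x": 0,"y": 0,"z": 0.15,"ax": 0,"ay": 0,"az": 0}
    - {"gripper": 1,"x": 0,"y": 0,"z": 0,"ax": 0,"ay": 0,"az": 0}
    - {"gripper": 0.45,"x": 0,"y": 0,"z": 0,"ax": 0,"ay": 0,"az": 0}
    - {"gripper": 0.35,"x": 0,"y": 0,"z": 0,"ax": 0,"ay": 0,"az": 0}

```text
clock: 27.48
position: [365.2, 228.8, -19.2]
ee_rot: [0.993, -0.114, 0.0, -0.0]
contact_force: [-0.3, -0.3, 0.8]
gripper_width: 27.9
grasp_force: 0.0
```

send_rows:
  targets:
    - {"gripper": 0.35,"x": 0,"y": 0,"z": 0,"ax": 0,"ay": 0,"az": 0}
    - {"gripper": 0.35,"x": 0,"y": 0,"z": -1,"ax": 0,"ay": 0,"az": 0}
    - {"gripper": 0.35,"x": 0,"y": 0,"z": -3,"ax": 0,"ay": 0,"az": 0}
    - {"gripper": -0.5,"x": 0,"y": 0,"z": -4,"ax": 0,"ay": 0,"az": 0}
    - {"gripper": -1,"x": 0,"y": 0,"z": -4,"ax": 0,"ay": 0,"az": 0}

```text
clock: 27.9
position: [364.4, 227.7, 101.5]
ee_rot: [0.993, -0.114, -0.001, 0.001]
contact_force: [0.8, 1.6, -0.0]
gripper_width: 50.6
grasp_force: 0.0
```

send_rows:
  targets:
    - {"gripper": -1,"x": 0,"y": 0,"z": -4,"ax": 0,"ay": 0,"az": 0}
    - {"gripper": -1,"x": 0,"y": 0,"z": -4,"ax": 0,"ay": 0,"az": 0}
    - {"gripper": -1,"x": 0,"y": 0,"z": -2,"ax": 0,"ay": 0,"az": 0}
    - {"gripper": -1,"x": 0,"y": 0,"z": 0,"ax": 0,"ay": 0,"az": 0}
    - {"gripper": -1,"x": 0,"y": 0,"z": 0,"ax": 0,"ay": 0,"az": 0}

```text
clock: 28.32
position: [365.2, 229.0, 201.7]
ee_rot: [0.993, -0.114, 0.001, -0.002]
contact_force: [-0.5, 0.6, 0.0]
gripper_width: 85.6
grasp_force: 0.0
```

```bash
python3 - <<'E'
from sp import *
c,a=spoon('w10.png',8);print(c,a,'target',mat(0,-107,0))
go([416,-389,200],135)
E
```

```text
[(0.86, array([249., 114.,  23., 100.]))]
spoon 1000 ((364.9523010253906, 226.5174560546875), (28.30495834350586, 132.34188842773438), 79.80120849609375) bowl dir -10.2 z 7.9
[364.95230103 226.51745605] -10.198793 target [np.float64(365.7483101042565), np.float64(229.48457150114146), 0]
pos [364.3 227.9 199.5] clk 28.42 w 85.3 y-ang -103.1 tilt 0.14 j6 0.4 F [-0.1  0.7 -0.9] | az -58.1 then shift [-3.997e+01  4.728e+01  3.000e-02] len 61.91
```

View pics/w10.png

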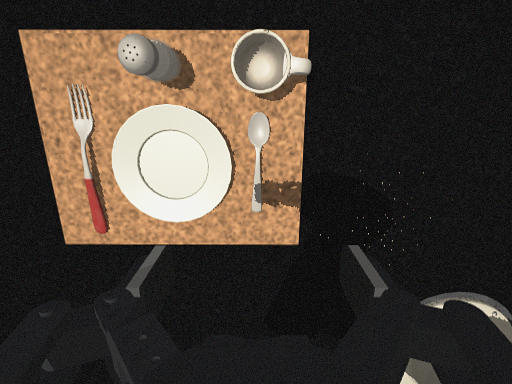

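The layout is right: salt, white cup with handle to the right, and spoon with bowl away, clear of the plate. I'll refine the plate centre from this frame and go to the egg cup, keeping the present yaw.

```bash
python3 - <<'E'
from h import *
p,d,cm=snap('wrist');P=pts(d,cm);hsv=cv2.cvtColor(p,cv2.COLOR_RGB2HSV).astype(int)
m=np.zeros(d.shape,bool);m[98:228,106:238]=1
k=m&(hsv[...,1]<45)&(hsv[...,2]>90)
n,lb,st,_=cv2.connectedComponentsWithStats(k.astype(np.uint8));k=(lb==1+st[1:,4].argmax())
cs=max(cv2.findContours(k.astype(np.uint8),0,1)[0],key=cv2.contourArea)
e=P[cs[:,0,1],cs[:,0,0]];e=e[(e[:,2]>8)&(e[:,2]<24)];print(st[1:].max(0)[4],len(e),cv2.minEnclosingCircle(e[:,:2].astype(np.float32)),circ(e),np.median(e[:,2]))
ell=cv2.fitEllipse(cs);print(ell)
ck=(hsv[...,0]>8)&(hsv[...,0]<28)&(hsv[...,1]>60)&(hsv[...,2]>60)&(abs(P[...,2]-3)<8);ck[245:]=0
r=cv2.minAreaRect(P[ck][:,:2].astype(np.float32));print('mat',r)
go([416,-389,200],-103.1)
E
```

```text
11197 328 ((389.50604248046875, 333.630126953125), 74.71342468261719) (array([389.93824246, 333.38154517]), np.float64(73.53277320404396)) 16.74196528198968
((168.372802734375, 162.1645965576172), (112.9811782836914, 124.32527160644531), 129.35272216796875)
mat ((385.87286376953125, 230.53944396972656), (539.2969360351562, 273.3208312988281), 76.88896179199219)
pos [364.3 227.8 199.1] clk 28.47 w 85.5 y-ang -103.1 tilt 0.19 j6 0.4 F [ 0.1 -0.4  1.3] | az -0.0 then shift [1.901e+01 5.891e+01 5.000e-02] len 61.9
```

send_rows:
  targets:
    - {"gripper": -1,"x": 1.2,"y": 3.75,"z": -0.5,"ax": 0,"ay": 0,"az": 0}
    - {"gripper": -1,"x": 1.2,"y": 3.75,"z": -0.5,"ax": 0,"ay": 0,"az": 0}
    - {"gripper": -1,"x": 1.2,"y": 3.75,"z": 0,"ax": 0,"ay": 0,"az": 0}
    - {"gripper": -1,"x": 1.2,"y": 3.75,"z": 0,"ax": 0,"ay": 0,"az": 0}
    - {"gripper": -1,"x": 1.2,"y": 3.75,"z": 0,"ax": 0,"ay": 0,"az": 0}

```text
clock: 28.88
position: [380.0, 30.5, 209.4]
ee_rot: [0.994, -0.113, -0.001, 0.001]
contact_force: [1.3, 0.4, 0.4]
gripper_width: 85.3
grasp_force: 0.0
```

send_rows:
  targets:
    - {"gripper": -1,"x": 1.2,"y": 3.75,"z": 0,"ax": 0,"ay": 0,"az": 0}
    - {"gripper": -1,"x": 1.2,"y": 3.75,"z": 0,"ax": 0,"ay": 0,"az": 0}
    - {"gripper": -1,"x": 1.2,"y": 3.75,"z": 0,"ax": 0,"ay": 0,"az": 0}
    - {"gripper": -1,"x": 1.2,"y": 3.75,"z": 0,"ax": 0,"ay": 0,"az": 0}
    - {"gripper": -1,"x": 1.2,"y": 3.75,"z": 0,"ax": 0,"ay": 0,"az": 0}

```text
clock: 29.3
position: [395.9, -165.7, 209.2]
ee_rot: [0.993, -0.114, -0.002, 0.0]
contact_force: [1.3, 0.5, -0.4]
gripper_width: 85.6
grasp_force: 0.0
```

send_rows:
  targets:
    - {"gripper": -1,"x": 1.2,"y": 3.75,"z": 0,"ax": 0,"ay": 0,"az": 0}
    - {"gripper": -1,"x": 1.2,"y": 3.75,"z": 0,"ax": 0,"ay": 0,"az": 0}
    - {"gripper": -1,"x": 1.2,"y": 3.75,"z": 0,"ax": 0,"ay": 0,"az": 0}
    - {"gripper": -1,"x": 1.2,"y": 3.75,"z": 0,"ax": 0,"ay": 0,"az": 0}
    - {"gripper": -1,"x": 1.2,"y": 3.75,"z": 0,"ax": 0,"ay": 0,"az": 0}

```text
clock: 29.72
position: [411.9, -361.8, 208.4]
ee_rot: [0.993, -0.114, -0.002, -0.001]
contact_force: [1.8, 0.3, -0.0]
gripper_width: 85.5
grasp_force: 0.0
```

send_rows:
  targets:
    - {"gripper": -1,"x": 1,"y": 2.6,"z": 3,"ax": 0,"ay": 0,"az": 0}
    - {"gripper": -1,"x": 0,"y": 0,"z": 4,"ax": 0,"ay": 0,"az": 0}
    - {"gripper": -1,"x": 0,"y": 0,"z": 1,"ax": 0,"ay": 0,"az": 0}
    - {"gripper": -1,"x": 0,"y": 0,"z": 0,"ax": 0,"ay": 0,"az": 0}
    - {"gripper": -1,"x": 0,"y": 0,"z": 0,"ax": 0,"ay": 0,"az": 0}

```text
clock: 30.13
position: [416.5, -387.3, 130.3]
ee_rot: [0.994, -0.113, -0.001, 0.0]
contact_force: [0.5, -0.4, 0.6]
gripper_width: 85.4
grasp_force: 0.0
```

```bash
cat > obj.py <<'E'
from h import *
import sys
def fit(t,band,rng,near=None):
    p,d,cm=snap('wrist');P=pts(d,cm)
    for b in arm.boxes_of('wrist',t)[:3]:
        l,tp,w,h=[int(round(x)) for x in b['rect']];Q=P[max(0,tp-3):tp+h+3,max(0,l-3):l+w+3].reshape(-1,3);Q=Q[(Q[:,2]>8)&(Q[:,2]<90)]
        if len(Q)<50: continue
        zt=np.percentile(Q[:,2],99);T=Q[Q[:,2]>zt-band];c,r=cv2.minEnclosingCircle(T[:,:2].astype(np.float32));c=np.array(c)
        c2,r2=circ(T);print(t,round(b['score'],2),(l,tp,w,h),'top',zt.round(1),'enc',c.round(1),round(r,1),'med',np.median(T,0).round(1),'fit',c2.round(1),r2.round(1))
E
python3 - <<'E'
from obj import *
fit('egg_cup_mid',4,0);fit('egg_mid',8,0)
go([416,-389,-6],-103.1)
E
```

```text
egg_cup_mid 0.73 (237, 157, 45, 50) top 45.0 enc [ 418.6 -389. ] 20.9 med [ 417.9 -389.1   43.6] fit [ 419.  -389.2] 19.1
egg_mid 0.67 (102, 116, 59, 47) top 71.3 enc [ 486.5 -290.3] 15.1 med [ 487.  -292.1   67.6] fit [ 486.8 -290.5] 10.0
pos [ 418.1 -387.6  133. ] clk 30.33 w 85.6 y-ang -103.0 tilt 0.25 j6 1.81 F [0.1 0.2 0.7] | az 0.1 then shift [-0.23  0.17 13.9 ] len 13.9
```

send_rows:
  targets:
    - {"gripper": -1,"x": 0,"y": 0.15,"z": 3,"ax": 0,"ay": 0,"az": 0}
    - {"gripper": -1,"x": 0,"y": 0,"z": 4,"ax": 0,"ay": 0,"az": 0}
    - {"gripper": -1,"x": 0,"y": 0,"z": 3,"ax": 0,"ay": 0,"az": 0}
    - {"gripper": -1,"x": 0,"y": 0,"z": 1,"ax": 0,"ay": 0,"az": 0}
    - {"gripper": -1,"x": 0,"y": 0,"z": 0,"ax": 0,"ay": 0,"az": 0}

```text
clock: 30.75
position: [415.5, -388.2, 19.3]
ee_rot: [0.994, -0.114, -0.002, -0.001]
contact_force: [0.4, 0.3, 0.9]
gripper_width: 85.6
grasp_force: 0.0
```

send_rows:
  targets:
    - {"gripper": -1,"x": 0,"y": 0,"z": 0,"ax": 0,"ay": 0,"az": 0}
    - {"gripper": -1,"x": 0,"y": 0,"z": 0,"ax": 0,"ay": 0,"az": 0}

```text
clock: 30.92
position: [418.4, -390.1, 23.2]
ee_rot: [0.994, -0.114, 0.002, 0.001]
contact_force: [-0.2, -0.1, 0.5]
gripper_width: 85.3
grasp_force: 0.0
```

```bash
python3 - <<'E'
from obj import *
go([418.6,-389,-6],-103.1)
E
```

```text
pos [ 418.4 -390.1   23.2] clk 30.92 w 85.3 y-ang -103.0 tilt 0.29 j6 1.81 F [-0.2 -0.1  0.5] | az 0.1 then shift [-0.02 -0.11  2.92] len 2.92
```

send_rows:
  targets:
    - {"gripper": -1,"x": 0,"y": -0.1,"z": 1.5,"ax": 0,"ay": 0,"az": 0}
    - {"gripper": -1,"x": 0,"y": 0,"z": 1.2,"ax": 0,"ay": 0,"az": 0}
    - {"gripper": -0.3,"x": 0,"y": 0,"z": 0.2,"ax": 0,"ay": 0,"az": 0}
    - {"gripper": 0,"x": 0,"y": 0,"z": 0,"ax": 0,"ay": 0,"az": 0}
    - {"gripper": 1,"x": 0,"y": 0,"z": 0,"ax": 0,"ay": 0,"az": 0}

```text
clock: 31.33
position: [417.7, -388.8, -6.8]
ee_rot: [0.993, -0.114, 0.001, 0.001]
contact_force: [0.0, -0.6, 0.6]
gripper_width: 51.5
grasp_force: 0.0
```

send_rows:
  targets:
    - {"gripper": 1,"x": 0,"y": 0,"z": 0,"ax": 0,"ay": 0,"az": 0}
    - {"gripper": 1,"x": 0,"y": 0,"z": 0,"ax": 0,"ay": 0,"az": 0}
    - {"gripper": 1,"x": 0,"y": 0,"z": 0,"ax": 0,"ay": 0,"az": 0}
    - {"gripper": 1,"x": 0,"y": 0,"z": 0,"ax": 0,"ay": 0,"az": 0}

```text
clock: 31.67
position: [417.9, -388.9, -6.5]
ee_rot: [0.994, -0.114, 0.001, 0.001]
contact_force: [0.1, 0.8, 6.8]
gripper_width: 39.1
grasp_force: 59.5
```

```bash
sed -i 's/(-70,-9),(9,70)/(-70,-19.5),(19.5,70)/' tip.py; python3 tip.py; python3 chk.py 23 10 48
```

```text
side [ 10.  -24.  -26.9] world z 20.5
side [ 10.1  23.2 -27.2] world z 20.7
[ 417.9 -388.9   -6.5] 39.14215014437966 [0.13583516 0.81254494 6.84058189]
17.6 1810 x [-13.5  -3.6  10.6] y [-20.6  -1.   20.2]
25.2 1265 x [-16.1  -8.7  20.4] y [-22.2  -0.5  22. ]
32.8 1411 x [-16.8  -7.2  21.2] y [-21.9  -0.4  22.3]
40.4 2275 x [-18.6   1.1  21.5] y [-22.    0.4  21.7]
```

send_rows:
  targets:
    - {"gripper": 1,"x": 0,"y": 0,"z": -2,"ax": 0,"ay": 0,"az": 0}
    - {"gripper": 1,"x": 0,"y": 0,"z": -4,"ax": 0,"ay": 0,"az": 0}
    - {"gripper": 1,"x": 0,"y": 0,"z": -4,"ax": 0,"ay": 0,"az": 0}
    - {"gripper": 1,"x": 0,"y": 0,"z": -4,"ax": 0,"ay": 0,"az": 0}
    - {"gripper": 1,"x": 0,"y": 0,"z": -4,"ax": 0,"ay": 0,"az": 0}

```text
clock: 32.18
position: [416.3, -387.9, 174.1]
ee_rot: [0.993, -0.114, 0.0, 0.0]
contact_force: [0.7, -0.8, -1.4]
gripper_width: 39.6
grasp_force: 60.4
```

send_rows:
  targets:
    - {"gripper": 1,"x": 0,"y": 0,"z": -3,"ax": 0,"ay": 0,"az": 0}
    - {"gripper": 1,"x": 0,"y": 0,"z": -1.5,"ax": 0,"ay": 0,"az": 0}
    - {"gripper": 1,"x": 0,"y": 0,"z": 0,"ax": 0,"ay": 0,"az": 0}

```text
clock: 32.43
position: [418.6, -389.5, 222.3]
ee_rot: [0.993, -0.114, 0.005, 0.002]
contact_force: [-0.1, 0.6, -1.0]
gripper_width: 39.6
grasp_force: 60.5
```

```bash
python3 - <<'E'
from h import *
go([389.3,333.6,215],-103.1)
E
```

```text
pos [ 418.6 -389.5  222.3] clk 32.43 w 39.6 y-ang -103.1 tilt 0.62 j6 1.81 F [-0.1  0.6 -1. ] | az 0.0 then shift [-19.24 -69.77   0.27] len 72.37
```

send_rows:
  targets:
    - {"gripper": 1,"x": -0.7,"y": -2.5,"z": 0,"ax": 0,"ay": 0,"az": 0}
    - {"gripper": 1,"x": -1.04,"y": -3.8,"z": 0,"ax": 0,"ay": 0,"az": 0}
    - {"gripper": 1,"x": -1.04,"y": -3.8,"z": 0,"ax": 0,"ay": 0,"az": 0}
    - {"gripper": 1,"x": -1.04,"y": -3.8,"z": 0,"ax": 0,"ay": 0,"az": 0}
    - {"gripper": 1,"x": -1.04,"y": -3.8,"z": 0,"ax": 0,"ay": 0,"az": 0}

```text
clock: 32.85
position: [408.1, -203.0, 215.3]
ee_rot: [0.993, -0.115, -0.001, -0.0]
contact_force: [0.2, -0.0, -0.5]
gripper_width: 39.4
grasp_force: 60.5
```

send_rows:
  targets:
    - {"gripper": 1,"x": -1.04,"y": -3.8,"z": 0,"ax": 0,"ay": 0,"az": 0}
    - {"gripper": 1,"x": -1.04,"y": -3.8,"z": 0,"ax": 0,"ay": 0,"az": 0}
    - {"gripper": 1,"x": -1.04,"y": -3.8,"z": 0,"ax": 0,"ay": 0,"az": 0}
    - {"gripper": 1,"x": -1.04,"y": -3.8,"z": 0,"ax": 0,"ay": 0,"az": 0}
    - {"gripper": 1,"x": -1.04,"y": -3.8,"z": 0,"ax": 0,"ay": 0,"az": 0}

```text
clock: 33.27
position: [400.5, -6.3, 215.8]
ee_rot: [0.993, -0.114, -0.001, 0.0]
contact_force: [0.5, 0.4, 0.0]
gripper_width: 39.9
grasp_force: 60.5
```

send_rows:
  targets:
    - {"gripper": 1,"x": -1.04,"y": -3.8,"z": 0,"ax": 0,"ay": 0,"az": 0}
    - {"gripper": 1,"x": -1.04,"y": -3.8,"z": 0,"ax": 0,"ay": 0,"az": 0}
    - {"gripper": 1,"x": -1.04,"y": -3.8,"z": 0,"ax": 0,"ay": 0,"az": 0}
    - {"gripper": 1,"x": -1.04,"y": -3.8,"z": 0,"ax": 0,"ay": 0,"az": 0}
    - {"gripper": 1,"x": -1.04,"y": -3.8,"z": 0,"ax": 0,"ay": 0,"az": 0}

```text
clock: 33.68
position: [392.9, 190.5, 215.8]
ee_rot: [0.993, -0.114, -0.001, 0.0]
contact_force: [1.7, 0.1, -0.9]
gripper_width: 39.6
grasp_force: 60.5
```

send_rows:
  targets:
    - {"gripper": 1,"x": -1.04,"y": -3.8,"z": 0,"ax": 0,"ay": 0,"az": 0}
    - {"gripper": 1,"x": -1.04,"y": -3.8,"z": 0,"ax": 0,"ay": 0,"az": 0}
    - {"gripper": 1,"x": -1.04,"y": -3.8,"z": 1,"ax": 0,"ay": 0,"az": 0}
    - {"gripper": 1,"x": -0.5,"y": -2,"z": 2,"ax": 0,"ay": 0,"az": 0}
    - {"gripper": 1,"x": 0,"y": 0,"z": 2,"ax": 0,"ay": 0,"az": 0}

```text
clock: 34.1
position: [389.2, 331.9, 165.1]
ee_rot: [0.994, -0.112, 0.0, -0.001]
contact_force: [-0.5, 0.0, -0.9]
gripper_width: 39.4
grasp_force: 60.5
```

```bash
python3 - <<'E'
from h import *
go([389.3,333.6,30],-103.1)
E
```

```text
pos [389.2 331.9 165.1] clk 34.1 w 39.4 y-ang -102.9 tilt 0.1 j6 0.32 F [-0.5  0.  -0.9] | az 0.2 then shift [-0.03 -0.15 13.51] len 13.51
```

send_rows:
  targets:
    - {"gripper": 1,"x": 0,"y": -0.1,"z": 3,"ax": 0,"ay": 0,"az": 0}
    - {"gripper": 1,"x": 0,"y": 0,"z": 4,"ax": 0,"ay": 0,"az": 0}
    - {"gripper": 1,"x": 0,"y": 0,"z": 4,"ax": 0,"ay": 0,"az": 0}
    - {"gripper": 1,"x": 0,"y": 0,"z": 1.5,"ax": 0,"ay": 0,"az": 0}
    - {"gripper": 1,"x": 0,"y": 0,"z": 0,"ax": 0,"ay": 0,"az": 0}

```text
clock: 34.52
position: [386.8, 324.9, 36.6]
ee_rot: [0.993, -0.115, -0.003, 0.005]
contact_force: [-0.2, 0.4, -0.6]
gripper_width: 39.5
grasp_force: 60.5
```

send_rows:
  targets:
    - {"gripper": 1,"x": 0,"y": 0,"z": 0,"ax": 0,"ay": 0,"az": 0}
    - {"gripper": 1,"x": 0,"y": 0,"z": 0,"ax": 0,"ay": 0,"az": 0}
    - {"gripper": 1,"x": 0,"y": 0,"z": 0,"ax": 0,"ay": 0,"az": 0}

```text
clock: 34.77
position: [390.4, 329.8, 43.3]
ee_rot: [0.993, -0.114, 0.001, -0.002]
contact_force: [-0.5, -0.1, -0.0]
gripper_width: 39.4
grasp_force: 60.5
```

```bash
python3 - <<'E'
from h import *
go([389.3,333.6,2],-103.1)
E
python3 chk.py 23 40 95
```

```text
pos [390.4 329.8  43.3] clk 34.77 w 39.4 y-ang -103.1 tilt 0.22 j6 0.32 F [-0.5 -0.1 -0. ] | az 0.0 then shift [-0.2  -0.33  4.13] len 4.15
51.0 1070 x [ 1.4 12.9 19.7] y [-17.7   0.7  18.6]
62.0 1565 x [-12.9  -3.   10.4] y [-20.5  -0.5  19.2]
73.0 1774 x [-16.2  -8.7  20.6] y [-22.1  -0.5  22.1]
84.0 3267 x [-18.3  -3.1  21.4] y [-21.6  -0.5  21.8]
```

send_rows:
  targets:
    - {"gripper": 1,"x": -0.15,"y": -0.35,"z": 1.2,"ax": 0,"ay": 0,"az": 0}
    - {"gripper": 1,"x": 0,"y": 0,"z": 1.2,"ax": 0,"ay": 0,"az": 0}
    - {"gripper": 1,"x": 0,"y": 0,"z": 0.9,"ax": 0,"ay": 0,"az": 0}
    - {"gripper": 1,"x": 0,"y": 0,"z": 0,"ax": 0,"ay": 0,"az": 0}
    - {"gripper": 1,"x": 0,"y": 0,"z": 0,"ax": 0,"ay": 0,"az": 0}

```text
clock: 35.23
position: [389.1, 332.5, 8.9]
ee_rot: [0.993, -0.114, 0.0, -0.0]
contact_force: [0.7, -1.2, -0.1]
gripper_width: 39.0
grasp_force: 60.6
```

```bash
python3 - <<'E'
from h import *
go([389.3,333.6,2],-103.1)
E
```

```text
pos [389.1 332.5   8.9] clk 35.23 w 39.0 y-ang -103.1 tilt 0.01 j6 0.32 F [ 0.7 -1.2 -0.1] | az 0.0 then shift [-0.   -0.12  0.69] len 0.7
```

send_rows:
  targets:
    - {"gripper": 1,"x": 0,"y": -0.1,"z": 0.4,"ax": 0,"ay": 0,"az": 0}
    - {"gripper": 1,"x": 0,"y": 0,"z": 0.2,"ax": 0,"ay": 0,"az": 0}
    - {"gripper": 1,"x": 0,"y": 0,"z": 0.1,"ax": 0,"ay": 0,"az": 0}
    - {"gripper": 1,"x": 0,"y": 0,"z": 0,"ax": 0,"ay": 0,"az": 0}
    - {"gripper": 1,"x": 0,"y": 0,"z": 0,"ax": 0,"ay": 0,"az": 0}

```text
clock: 35.65
position: [389.2, 333.5, 1.7]
ee_rot: [0.993, -0.114, 0.0, -0.0]
contact_force: [-0.8, -0.6, -0.7]
gripper_width: 39.8
grasp_force: 60.5
```

```bash
python3 - <<'E'
from h import *
go([389.3,333.6,1.5],-103.1)
E
```

```text
pos [389.2 333.5   1.7] clk 35.65 w 39.8 y-ang -103.1 tilt 0.02 j6 0.32 F [-0.8 -0.6 -0.7] | az -0.0 then shift [ 0.   -0.01  0.02] len 0.03
```

send_rows:
  targets:
    - {"gripper": 1,"x": 0,"y": 0,"z": 0.1,"ax": 0,"ay": 0,"az": 0}
    - {"gripper": 1,"x": 0,"y": 0,"z": 0,"ax": 0,"ay": 0,"az": 0}
    - {"gripper": 1,"x": 0,"y": 0,"z": 0,"ax": 0,"ay": 0,"az": 0}

```text
clock: 35.9
position: [389.4, 333.5, 1.6]
ee_rot: [0.993, -0.114, 0.0, -0.0]
contact_force: [-1.2, -0.9, 6.0]
gripper_width: 39.5
grasp_force: 61.0
```

send_rows:
  targets:
    - {"gripper": 0,"x": 0,"y": 0,"z": 0,"ax": 0,"ay": 0,"az": 0}
    - {"gripper": -0.4,"x": 0,"y": 0,"z": 0,"ax": 0,"ay": 0,"az": 0}
    - {"gripper": -0.6,"x": 0,"y": 0,"z": 0,"ax": 0,"ay": 0,"az": 0}
    - {"gripper": -0.6,"x": 0,"y": 0,"z": -1.5,"ax": 0,"ay": 0,"az": 0}
    - {"gripper": -1,"x": 0,"y": 0,"z": -4,"ax": 0,"ay": 0,"az": 0}

```text
clock: 36.32
position: [386.6, 329.9, 51.3]
ee_rot: [0.993, -0.115, -0.003, 0.005]
contact_force: [-0.0, 0.4, 0.1]
gripper_width: 78.7
grasp_force: 0.0
```

send_rows:
  targets:
    - {"gripper": -1,"x": 0,"y": 0,"z": -4,"ax": 0,"ay": 0,"az": 0}
    - {"gripper": -1,"x": 0,"y": 0,"z": -4,"ax": 0,"ay": 0,"az": 0}
    - {"gripper": -1,"x": 0,"y": 0,"z": -4,"ax": 0,"ay": 0,"az": 0}
    - {"gripper": -1,"x": 0,"y": 0,"z": -4,"ax": 0,"ay": 0,"az": 0}
    - {"gripper": -1,"x": 0,"y": 0,"z": 0,"ax": 0,"ay": 0,"az": 0}

```text
clock: 36.73
position: [392.6, 337.0, 224.7]
ee_rot: [0.994, -0.113, 0.005, -0.007]
contact_force: [1.3, 0.9, 2.1]
gripper_width: 85.6
grasp_force: 0.0
```

```bash
python3 - <<'E'
from obj import *
fit('egg_cup_mid',4,0)
go([484,-291,215],-103.1)
E
```

```text
egg_cup_mid 0.88 (247, 147, 34, 42) top 52.8 enc [390.6 333.2] 20.7 med [391.  333.1  51.6] fit [390.8 333.1] 19.1
pos [389.5 334.2 217.3] clk 36.83 w 85.5 y-ang -103.1 tilt 0.26 j6 0.32 F [-0.3 -0.3 -0.6] | az -0.0 then shift [ 2.337e+01  5.875e+01 -1.000e-02] len 63.23
```

Egg cup standing at (390.6,333.2), rim z 52.8, so it is on the plate's centre. Next is the egg.

send_rows:
  targets:
    - {"gripper": -1,"x": 1.46,"y": 3.67,"z": 0,"ax": 0,"ay": 0,"az": 0}
    - {"gripper": -1,"x": 1.46,"y": 3.67,"z": 0,"ax": 0,"ay": 0,"az": 0}
    - {"gripper": -1,"x": 1.46,"y": 3.67,"z": 0,"ax": 0,"ay": 0,"az": 0}
    - {"gripper": -1,"x": 1.46,"y": 3.67,"z": 0,"ax": 0,"ay": 0,"az": 0}
    - {"gripper": -1,"x": 1.46,"y": 3.67,"z": 0,"ax": 0,"ay": 0,"az": 0}

```text
clock: 37.25
position: [417.4, 135.9, 213.6]
ee_rot: [0.994, -0.114, -0.002, 0.001]
contact_force: [1.2, 0.1, -0.3]
gripper_width: 85.3
grasp_force: 0.0
```

send_rows:
  targets:
    - {"gripper": -1,"x": 1.46,"y": 3.67,"z": 0,"ax": 0,"ay": 0,"az": 0}
    - {"gripper": -1,"x": 1.46,"y": 3.67,"z": 0,"ax": 0,"ay": 0,"az": 0}
    - {"gripper": -1,"x": 1.46,"y": 3.67,"z": 0,"ax": 0,"ay": 0,"az": 0}
    - {"gripper": -1,"x": 1.46,"y": 3.67,"z": 0,"ax": 0,"ay": 0,"az": 0}
    - {"gripper": -1,"x": 1.46,"y": 3.67,"z": 0,"ax": 0,"ay": 0,"az": 0}

```text
clock: 37.67
position: [446.9, -59.1, 213.8]
ee_rot: [0.993, -0.114, -0.002, 0.0]
contact_force: [1.2, 0.8, 0.3]
gripper_width: 85.1
grasp_force: 0.0
```

send_rows:
  targets:
    - {"gripper": -1,"x": 1.46,"y": 3.67,"z": 0,"ax": 0,"ay": 0,"az": 0}
    - {"gripper": -1,"x": 1.46,"y": 3.67,"z": 0,"ax": 0,"ay": 0,"az": 0}
    - {"gripper": -1,"x": 1.46,"y": 3.67,"z": 0,"ax": 0,"ay": 0,"az": 0}
    - {"gripper": -1,"x": 1.46,"y": 3.67,"z": 0,"ax": 0,"ay": 0,"az": 0}
    - {"gripper": -1,"x": 1.46,"y": 3.67,"z": 0,"ax": 0,"ay": 0,"az": 0}

```text
clock: 38.08
position: [476.5, -254.1, 213.2]
ee_rot: [0.993, -0.114, -0.002, -0.0]
contact_force: [0.0, 0.9, 0.1]
gripper_width: 85.2
grasp_force: 0.0
```

send_rows:
  targets:
    - {"gripper": -1,"x": 1.46,"y": 3.67,"z": 1,"ax": 0,"ay": 0,"az": 0}
    - {"gripper": -1,"x": 0,"y": 0,"z": 3,"ax": 0,"ay": 0,"az": 0}
    - {"gripper": -1,"x": 0,"y": 0,"z": 2,"ax": 0,"ay": 0,"az": 0}
    - {"gripper": -1,"x": 0,"y": 0,"z": 0,"ax": 0,"ay": 0,"az": 0}
    - {"gripper": -1,"x": 0,"y": 0,"z": 0,"ax": 0,"ay": 0,"az": 0}

```text
clock: 38.5
position: [482.1, -291.2, 153.2]
ee_rot: [0.993, -0.114, -0.003, -0.0]
contact_force: [0.4, 0.3, 1.3]
gripper_width: 85.4
grasp_force: 0.0
```

```bash
cat > egg.py <<'E'
from h import *
from scipy.optimize import least_squares
def egg(c0,zc,tz=0,noise=1):
    p,d,cm=snap('wrist');P=pts(d,cm);Q=P[(d>0)&(np.hypot(P[...,0]-c0[0],P[...,1]-c0[1])<30)&(P[...,2]>zc-8)&(P[...,2]<zc+40)]
    im=p[(d>0)&(np.hypot(P[...,0]-c0[0],P[...,1]-c0[1])<30)&(P[...,2]>zc-8)&(P[...,2]<zc+40)]
    f=lambda x:np.sqrt(((Q[:,:2]-x[:2])**2).sum(1)/21.5**2+((Q[:,2]-x[2])/np.where(Q[:,2]>x[2],30,27))**2)-1
    s=least_squares(f,[*c0,zc],loss='soft_l1',f_scale=.03);print('egg',len(Q),s.x.round(1),'res',np.median(abs(s.fun)).round(3),'top',np.percentile(Q[:,2],99.5).round(1));return s.x
E
python3 - <<'E'
from obj import *
from egg import egg
fit('egg_mid',8,0);x=egg((483,-291),41);x=egg(x[:2],41)
go([x[0],x[1],4],-103.1)
E
```

```text
egg_mid 0.77 (235, 156, 42, 43) top 71.2 enc [ 486.8 -289.9] 15.0 med [ 488.3 -290.3   67.6] fit [ 487.1 -289.9] 10.1
egg 1461 [ 486.6 -289.7   41. ] res 0.01 top 71.6
egg 1460 [ 486.6 -289.7   41. ] res 0.009 top 71.5
pos [ 484.6 -291.3  157.1] clk 38.7 w 85.3 y-ang -103.0 tilt 0.16 j6 1.6 F [-0.  -0.6  0.5] | az 0.1 then shift [ 0.11 -0.21 15.31] len 15.32
```

send_rows:
  targets:
    - {"gripper": -1,"x": 0.1,"y": -0.2,"z": 3,"ax": 0,"ay": 0,"az": 0}
    - {"gripper": -1,"x": 0,"y": 0,"z": 4,"ax": 0,"ay": 0,"az": 0}
    - {"gripper": -1,"x": 0,"y": 0,"z": 4,"ax": 0,"ay": 0,"az": 0}
    - {"gripper": -1,"x": 0,"y": 0,"z": 1,"ax": 0,"ay": 0,"az": 0}
    - {"gripper": -1,"x": 0,"y": 0,"z": 0,"ax": 0,"ay": 0,"az": 0}

```text
clock: 39.12
position: [483.5, -288.9, 33.7]
ee_rot: [0.994, -0.114, -0.003, -0.0]
contact_force: [-0.2, 0.2, 0.1]
gripper_width: 84.9
grasp_force: 0.0
```

send_rows:
  targets:
    - {"gripper": -1,"x": 0,"y": 0,"z": 0,"ax": 0,"ay": 0,"az": 0}
    - {"gripper": -1,"x": 0,"y": 0,"z": 0,"ax": 0,"ay": 0,"az": 0}

```text
clock: 39.28
position: [487.4, -290.4, 38.5]
ee_rot: [0.994, -0.114, 0.003, 0.001]
contact_force: [-0.3, 0.3, -1.1]
gripper_width: 85.5
grasp_force: 0.0
```

```bash
python3 - <<'E'
from h import *
from egg import egg
x=egg((486.6,-289.7),41)
go([486.6,-289.7,3.5],-103.1)
E
```

```text
egg 4151 [ 486.4 -289.6   41.1] res 0.01 top 71.5
pos [ 487.3 -290.4   38.5] clk 39.33 w 85.1 y-ang -103.1 tilt 0.33 j6 1.59 F [ 0.1 -0.4 -0. ] | az 0.0 then shift [-0.1  -0.05  3.5 ] len 3.5
```

send_rows:
  targets:
    - {"gripper": -1,"x": -0.05,"y": 0,"z": 1.5,"ax": 0,"ay": 0,"az": 0}
    - {"gripper": -1,"x": 0,"y": 0,"z": 1.5,"ax": 0,"ay": 0,"az": 0}
    - {"gripper": -0.5,"x": 0,"y": 0,"z": 0.4,"ax": 0,"ay": 0,"az": 0}
    - {"gripper": -0.2,"x": 0,"y": 0,"z": 0,"ax": 0,"ay": 0,"az": 0}
    - {"gripper": -0.2,"x": 0,"y": 0,"z": 0,"ax": 0,"ay": 0,"az": 0}

```text
clock: 39.75
position: [485.5, -290.0, 3.0]
ee_rot: [0.993, -0.114, 0.001, 0.0]
contact_force: [0.4, 0.2, 0.5]
gripper_width: 52.1
grasp_force: 0.0
```

```bash
python3 - <<'E'
from h import *
from egg import egg
x=egg((486.6,-289.7),41)
go([486.4,-289.6,3.5],-103.1)
E
```

```text
egg 9049 [ 486.3 -289.6   41.4] res 0.017 top 79.3
pos [ 485.6 -290.     3.1] clk 39.8 w 51.6 y-ang -103.1 tilt 0.16 j6 1.59 F [-0.3 -0.1  0. ] | az 0.0 then shift [ 0.07 -0.06 -0.04] len 0.1
```

send_rows:
  targets:
    - {"gripper": 0,"x": 0.05,"y": -0.05,"z": 0,"ax": 0,"ay": 0,"az": 0}
    - {"gripper": 0.1,"x": 0,"y": 0,"z": 0,"ax": 0,"ay": 0,"az": 0}
    - {"gripper": 1,"x": 0,"y": 0,"z": 0,"ax": 0,"ay": 0,"az": 0}
    - {"gripper": 1,"x": 0,"y": 0,"z": 0,"ax": 0,"ay": 0,"az": 0}
    - {"gripper": 1,"x": 0,"y": 0,"z": 0,"ax": 0,"ay": 0,"az": 0}

```text
clock: 40.22
position: [486.0, -290.1, 3.4]
ee_rot: [0.994, -0.114, 0.001, 0.001]
contact_force: [-1.3, -2.0, 6.3]
gripper_width: 40.1
grasp_force: 59.7
```

send_rows:
  targets:
    - {"gripper": 1,"x": 0,"y": 0,"z": 0,"ax": 0,"ay": 0,"az": 0}
    - {"gripper": 1,"x": 0,"y": 0,"z": -1,"ax": 0,"ay": 0,"az": 0}
    - {"gripper": 1,"x": 0,"y": 0,"z": -2,"ax": 0,"ay": 0,"az": 0}
    - {"gripper": 1,"x": 0,"y": 0,"z": -2,"ax": 0,"ay": 0,"az": 0}
    - {"gripper": 1,"x": 0,"y": 0,"z": 0,"ax": 0,"ay": 0,"az": 0}

```text
clock: 40.63
position: [488.2, -290.2, 56.3]
ee_rot: [0.994, -0.113, 0.004, 0.001]
contact_force: [0.7, 0.0, 0.3]
gripper_width: 40.0
grasp_force: 60.5
```

```bash
sed -i 's/-19.5),(19.5/-24),(24/' tip.py; python3 tip.py; python3 - <<'E'
from h import *
from egg import egg
p,r,s=pose()
x=egg(p[:2],p[2]+37);print('tool frame',((x-p)@r.as_matrix()).round(1))
go([389.3,333.6,230],-103.1)
E
```

```text
side [ 10.2 -25.4 -27.5] world z 83.8
side [ 10.3  25.  -28.4] world z 84.7
[ 488.2 -290.2   56.3] 39.98250197847782 [0.70636857 0.00283691 0.28753777]
egg 9685 [ 487.5 -289.    92.4] res 0.022 top 130.9
tool frame [  0.5  -0.7 -37.9]
pos [ 485.8 -289.2   52.9] clk 40.73 w 40.1 y-ang -103.1 tilt 0.15 j6 1.59 F [-0.9  1.  -0.4] | az -0.0 then shift [-23.47 -58.47 -17.75] len 65.46
```

The egg is held centred, with its girth 38 mm above the TCP.

send_rows:
  targets:
    - {"gripper": 1,"x": 0,"y": 0,"z": -3,"ax": 0,"ay": 0,"az": 0}
    - {"gripper": 1,"x": 0,"y": 0,"z": -4,"ax": 0,"ay": 0,"az": 0}
    - {"gripper": 1,"x": 0,"y": 0,"z": -4,"ax": 0,"ay": 0,"az": 0}
    - {"gripper": 1,"x": 0,"y": 0,"z": -4,"ax": 0,"ay": 0,"az": 0}
    - {"gripper": 1,"x": 0,"y": 0,"z": -2.5,"ax": 0,"ay": 0,"az": 0}

```text
clock: 41.15
position: [485.9, -289.6, 230.4]
ee_rot: [0.993, -0.114, 0.002, 0.001]
contact_force: [1.0, -1.5, 0.3]
gripper_width: 40.2
grasp_force: 60.8
```

send_rows:
  targets:
    - {"gripper": 1,"x": -1,"y": -2.4,"z": 0,"ax": 0,"ay": 0,"az": 0}
    - {"gripper": 1,"x": -1.46,"y": -3.65,"z": 0,"ax": 0,"ay": 0,"az": 0}
    - {"gripper": 1,"x": -1.46,"y": -3.65,"z": 0,"ax": 0,"ay": 0,"az": 0}
    - {"gripper": 1,"x": -1.46,"y": -3.65,"z": 0,"ax": 0,"ay": 0,"az": 0}
    - {"gripper": 1,"x": -1.46,"y": -3.65,"z": 0,"ax": 0,"ay": 0,"az": 0}

```text
clock: 41.57
position: [455.6, -106.6, 225.6]
ee_rot: [0.993, -0.115, -0.001, -0.0]
contact_force: [1.8, 1.0, -0.1]
gripper_width: 40.3
grasp_force: 60.7
```

send_rows:
  targets:
    - {"gripper": 1,"x": -1.46,"y": -3.65,"z": 0,"ax": 0,"ay": 0,"az": 0}
    - {"gripper": 1,"x": -1.46,"y": -3.65,"z": 0,"ax": 0,"ay": 0,"az": 0}
    - {"gripper": 1,"x": -1.46,"y": -3.65,"z": 0,"ax": 0,"ay": 0,"az": 0}
    - {"gripper": 1,"x": -1.46,"y": -3.65,"z": 0,"ax": 0,"ay": 0,"az": 0}
    - {"gripper": 1,"x": -1.46,"y": -3.65,"z": 0,"ax": 0,"ay": 0,"az": 0}

```text
clock: 41.98
position: [425.8, 87.7, 225.9]
ee_rot: [0.993, -0.114, -0.001, 0.0]
contact_force: [0.7, 0.9, -0.8]
gripper_width: 40.1
grasp_force: 60.7
```

send_rows:
  targets:
    - {"gripper": 1,"x": -1.46,"y": -3.65,"z": 0,"ax": 0,"ay": 0,"az": 0}
    - {"gripper": 1,"x": -1.46,"y": -3.65,"z": 0,"ax": 0,"ay": 0,"az": 0}
    - {"gripper": 1,"x": -1.46,"y": -3.65,"z": 0,"ax": 0,"ay": 0,"az": 0}
    - {"gripper": 1,"x": -1.46,"y": -3.65,"z": 0,"ax": 0,"ay": 0,"az": 0}
    - {"gripper": 1,"x": -1.46,"y": -3.65,"z": 0,"ax": 0,"ay": 0,"az": 0}

```text
clock: 42.4
position: [396.1, 281.9, 225.8]
ee_rot: [0.993, -0.114, -0.001, 0.001]
contact_force: [0.7, -0.0, 0.4]
gripper_width: 40.4
grasp_force: 60.7
```

send_rows:
  targets:
    - {"gripper": 1,"x": -1,"y": -2.4,"z": 0,"ax": 0,"ay": 0,"az": 0}
    - {"gripper": 1,"x": 0,"y": 0,"z": 0,"ax": 0,"ay": 0,"az": 0}
    - {"gripper": 1,"x": 0,"y": 0,"z": 0,"ax": 0,"ay": 0,"az": 0}

```text
clock: 42.65
position: [392.2, 306.9, 225.2]
ee_rot: [0.994, -0.113, -0.001, 0.001]
contact_force: [0.1, -0.3, -0.4]
gripper_width: 39.8
grasp_force: 60.8
```

```bash
python3 - <<'E'
from obj import *
fit('egg_cup_mid',4,0)
go([389.7,333.3,90],-103.1)
E
```

```text
egg_cup_mid 0.93 (218, 152, 37, 40) top 52.8 enc [390.8 333.3] 20.9 med [390.6 334.   51.6] fit [390.7 333. ] 19.1
pos [392.8 305.3 225.8] clk 42.75 w 40.3 y-ang -103.1 tilt 0.13 j6 0.35 F [ 0.2  1.3 -1.3] | az -0.0 then shift [-0.92 -2.68 13.57] len 13.86
```

send_rows:
  targets:
    - {"gripper": 1,"x": -0.45,"y": -1.3,"z": 2,"ax": 0,"ay": 0,"az": 0}
    - {"gripper": 1,"x": -0.4,"y": -1.3,"z": 3,"ax": 0,"ay": 0,"az": 0}
    - {"gripper": 1,"x": 0,"y": 0,"z": 4,"ax": 0,"ay": 0,"az": 0}
    - {"gripper": 1,"x": 0,"y": 0,"z": 3,"ax": 0,"ay": 0,"az": 0}
    - {"gripper": 1,"x": 0,"y": 0,"z": 1.5,"ax": 0,"ay": 0,"az": 0}

```text
clock: 43.17
position: [389.3, 329.7, 87.7]
ee_rot: [0.993, -0.115, -0.002, 0.003]
contact_force: [-1.4, -0.7, -1.5]
gripper_width: 39.7
grasp_force: 60.7
```

send_rows:
  targets:
    - {"gripper": 1,"x": 0,"y": 0,"z": 0,"ax": 0,"ay": 0,"az": 0}
    - {"gripper": 1,"x": 0,"y": 0,"z": 0,"ax": 0,"ay": 0,"az": 0}
    - {"gripper": 1,"x": 0,"y": 0,"z": 0,"ax": 0,"ay": 0,"az": 0}

```text
clock: 43.42
position: [391.9, 333.6, 93.1]
ee_rot: [0.993, -0.114, 0.001, -0.001]
contact_force: [0.5, 0.3, -0.4]
gripper_width: 39.6
grasp_force: 60.8
```

```bash
python3 - <<'E'
from h import *
go([390,332.7,30],-103.1)
E
```

```text
pos [391.9 333.6  93.1] clk 43.42 w 39.6 y-ang -103.1 tilt 0.16 j6 0.32 F [ 0.5  0.3 -0.4] | az -0.0 then shift [-0.18  0.15  6.31] len 6.32
```

Egg bottom is now about 104 mm up. I'll lower to just above the rim first, then settle.

send_rows:
  targets:
    - {"gripper": 1,"x": -0.15,"y": 0.1,"z": 1.5,"ax": 0,"ay": 0,"az": 0}
    - {"gripper": 1,"x": 0,"y": 0,"z": 2,"ax": 0,"ay": 0,"az": 0}
    - {"gripper": 1,"x": 0,"y": 0,"z": 0.3,"ax": 0,"ay": 0,"az": 0}
    - {"gripper": 1,"x": 0,"y": 0,"z": 0,"ax": 0,"ay": 0,"az": 0}
    - {"gripper": 1,"x": 0,"y": 0,"z": 0,"ax": 0,"ay": 0,"az": 0}

```text
clock: 43.83
position: [390.0, 333.5, 55.1]
ee_rot: [0.993, -0.114, 0.001, -0.001]
contact_force: [-0.6, 0.2, -1.3]
gripper_width: 40.0
grasp_force: 60.7
```

```bash
python3 - <<'E'
from h import *
go([390,332.7,30],-103.1)
E
```

```text
pos [390.  333.5  55.1] clk 43.83 w 40.0 y-ang -103.1 tilt 0.15 j6 0.32 F [-0.6  0.2 -1.3] | az 0.0 then shift [0.01 0.08 2.51] len 2.51
```

send_rows:
  targets:
    - {"gripper": 1,"x": 0,"y": 0.05,"z": 1,"ax": 0,"ay": 0,"az": 0}
    - {"gripper": 1,"x": 0,"y": 0,"z": 0.8,"ax": 0,"ay": 0,"az": 0}
    - {"gripper": 1,"x": 0,"y": 0,"z": 0.4,"ax": 0,"ay": 0,"az": 0}
    - {"gripper": 1,"x": 0,"y": 0,"z": 0,"ax": 0,"ay": 0,"az": 0}
    - {"gripper": 1,"x": 0,"y": 0,"z": 0,"ax": 0,"ay": 0,"az": 0}

```text
clock: 44.25
position: [389.3, 332.4, 31.8]
ee_rot: [0.993, -0.114, 0.0, -0.0]
contact_force: [0.3, 0.3, -0.7]
gripper_width: 40.2
grasp_force: 60.8
```

send_rows:
  targets:
    - {"gripper": 1,"x": 0,"y": 0,"z": 0.1,"ax": 0,"ay": 0,"az": 0}
    - {"gripper": 1,"x": 0,"y": 0,"z": 0,"ax": 0,"ay": 0,"az": 0}
    - {"gripper": 1,"x": 0,"y": 0,"z": 0.1,"ax": 0,"ay": 0,"az": 0}
    - {"gripper": 1,"x": 0,"y": 0,"z": 0,"ax": 0,"ay": 0,"az": 0}
    - {"gripper": 1,"x": 0,"y": 0,"z": 0,"ax": 0,"ay": 0,"az": 0}

```text
clock: 44.67
position: [389.2, 332.4, 29.8]
ee_rot: [0.993, -0.114, 0.0, -0.0]
contact_force: [0.0, 0.0, -0.4]
gripper_width: 39.8
grasp_force: 60.8
```

```bash
python3 - <<'E'
from h import *
from egg import egg
go([390,332.7,30],-103.1);p,r,s=pose();egg(p[:2],67)
E
```

```text
pos [389.2 332.4  29.8] clk 44.67 w 39.8 y-ang -103.1 tilt 0.03 j6 0.32 F [ 0.   0.  -0.4] | az 0.0 then shift [ 0.07 -0.04 -0.02] len 0.08
egg 9672 [389.9 332.9  67.7] res 0.022 top 106.4
```

Nearly seated, with no contact yet. Down in 0.5 mm steps until force shows.

send_rows:
  targets:
    - {"gripper": 1,"x": 0.06,"y": -0.04,"z": 0.05,"ax": 0,"ay": 0,"az": 0}
    - {"gripper": 1,"x": 0,"y": 0,"z": 0.05,"ax": 0,"ay": 0,"az": 0}
    - {"gripper": 1,"x": 0,"y": 0,"z": 0,"ax": 0,"ay": 0,"az": 0}
    - {"gripper": 1,"x": 0,"y": 0,"z": 0,"ax": 0,"ay": 0,"az": 0}

```text
clock: 45.05
position: [389.9, 332.8, 29.2]
ee_rot: [0.993, -0.114, 0.0, -0.0]
contact_force: [-0.5, -0.5, 5.1]
gripper_width: 39.8
grasp_force: 61.3
```

send_rows:
  targets:
    - {"gripper": 1,"x": 0,"y": 0,"z": 0.05,"ax": 0,"ay": 0,"az": 0}
    - {"gripper": 1,"x": 0,"y": 0,"z": 0,"ax": 0,"ay": 0,"az": 0}
    - {"gripper": 1,"x": 0,"y": 0,"z": 0,"ax": 0,"ay": 0,"az": 0}

```text
clock: 45.3
position: [390.1, 332.9, 29.1]
ee_rot: [0.994, -0.114, 0.0, -0.0]
contact_force: [-2.1, -1.3, 7.5]
gripper_width: 40.3
grasp_force: 61.6
```

Seated. I'll open gently and rise.

send_rows:
  targets:
    - {"gripper": 0,"x": 0,"y": 0,"z": 0,"ax": 0,"ay": 0,"az": 0}
    - {"gripper": -0.2,"x": 0,"y": 0,"z": 0,"ax": 0,"ay": 0,"az": 0}
    - {"gripper": -0.5,"x": 0,"y": 0,"z": 0,"ax": 0,"ay": 0,"az": 0}
    - {"gripper": -0.7,"x": 0,"y": 0,"z": 0,"ax": 0,"ay": 0,"az": 0}
    - {"gripper": -0.7,"x": 0,"y": 0,"z": -1,"ax": 0,"ay": 0,"az": 0}

```text
clock: 45.72
position: [388.8, 331.0, 36.5]
ee_rot: [0.993, -0.114, -0.001, 0.002]
contact_force: [-0.2, -0.0, -0.3]
gripper_width: 72.8
grasp_force: 0.0
```

send_rows:
  targets:
    - {"gripper": -0.7,"x": 0,"y": 0,"z": -3,"ax": 0,"ay": 0,"az": 0}
    - {"gripper": -0.7,"x": 0,"y": 0,"z": -4,"ax": 0,"ay": 0,"az": 0}
    - {"gripper": -0.7,"x": 0,"y": 0,"z": -4,"ax": 0,"ay": 0,"az": 0}
    - {"gripper": -0.7,"x": 0,"y": 0,"z": -4,"ax": 0,"ay": 0,"az": 0}
    - {"gripper": -0.7,"x": 0,"y": 0,"z": -3,"ax": 0,"ay": 0,"az": 0}

```text
clock: 46.13
position: [390.4, 332.9, 222.6]
ee_rot: [0.993, -0.114, 0.001, -0.002]
contact_force: [0.8, 0.6, 0.2]
gripper_width: 72.8
grasp_force: 0.0
```

send_rows:
  targets:
    - {"gripper": -0.7,"x": -3,"y": 0,"z": -2,"ax": 0,"ay": 0,"az": 0}
    - {"gripper": -0.7,"x": 0,"y": 0,"z": 0,"ax": 0,"ay": 0,"az": 0}
    - {"gripper": -0.7,"x": 0,"y": 0,"z": 0,"ax": 0,"ay": 0,"az": 0}

```text
clock: 46.38
position: [360.0, 339.8, 240.0]
ee_rot: [0.994, -0.113, 0.001, -0.002]
contact_force: [-0.3, 0.4, -0.8]
gripper_width: 72.8
grasp_force: 0.0
```

```bash
python3 - <<'E'
from obj import *
from sp import spoon
from egg import egg
egg((390,333),67.5);snap('wrist','w11.png');fit('egg_cup_mid',4,0);fit('small_cup_mid',4,0);fit('salt_mid',8,0);c,a=spoon(None,8)
def tomat(c): 
    t=np.radians(-13.1);v=np.array(c[:2])-[389.8,333.5];return (np.array([[np.cos(t),np.sin(t)],[-np.sin(t),np.cos(t)]])@v).round(1)
print('spoon mat',tomat(c),a+13.1,'cup',tomat((479,202.5)),arm.read_state()['clock'])
E
```

```text
egg 1078 [390.3 333.1  66.8] res 0.011 top 97.4
small_cup_mid 0.83 (329, 3, 74, 62) top 58.8 enc [473.5 193.6] 37.7 med [470.7 185.1  57. ] fit [475.2 197.8] 28.9
salt_mid 0.74 (238, 3, 36, 53) top 89.9 enc [505.6 310.2] 16.7 med [502.5 310.4  86.8] fit [505.6 310.1] 13.6
[(0.85, array([327.,  90.,  22.,  93.]))]
spoon 1013 ((375.78955078125, 222.63885498046875), (38.72646713256836, 111.57513427734375), 81.03755187988281) bowl dir -9.0 z 7.9
spoon mat [  11.5 -111.2] 4.137557 cup [ 116.6 -107.4] 46.8833
```

View pics/w11.png

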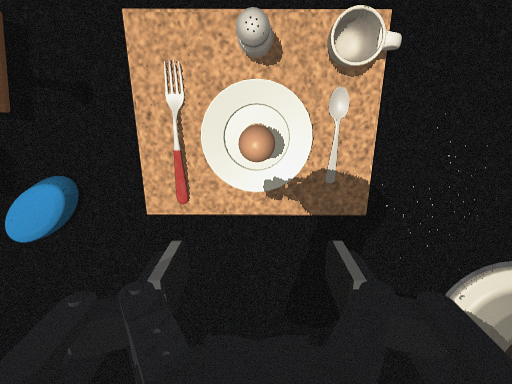

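The egg stands upright in its cup on the plate's centre at (257,143). The spoon, small cup with handle right, and salt are all in place and the gripper is clear.

```bash
python3 -c "
from bench import arm
print(arm.job_done())"
```

```text
the job is handed in; nothing more can be done
None
```

The breakfast place is laid and I handed the job in at about 47 s of the 136 s allowed; `job_done()` gave no verdict, but by the last camera measurements the egg cup and upright egg, teaspoon, small cup and salt are all within the judged limits, and the pepper mill was not touched.

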